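# Draw the soaked test parts out of the tunnel onto the transfer tray

## Robot

A 6-joint arm with a two-finger parallel gripper is mounted at the origin on a cart in front of the work surface, level with it; the furniture and walls round the work are solid. World frame = base frame: x ahead of the robot, y to its left, z up, the work surface at z = 0. Lengths are in m, angles in rad, forces in N, time in s.
With the tool pointing down it reaches from about 0.35 to 0.975 m from the base axis. Payload 4.9 kg.
Tool frame: the origin (TCP) lies at the very end of the fingers, on their centre line; the grasp point (between the pads) lies 19 mm behind it (arm.pinch_z is the distance from the TCP to the grasp point, in m); z points along the fingers, y is the line along which they close (so a half turn about z gives the same grasp; the last joint's range is limited). The gripper opens to 85 mm and grips with 20 to 120 N. Pads are 22 mm wide; open, the fingers measure 114 mm over their backs; the gripper's body (76 mm by 85 mm) begins 54 mm behind the grasp point. The pads swing forward as they close: fully open they stand 13 mm farther back than shut.
Start: joints at [-1.432, 0.053, 1.613, -0, 1.476, -0.119], TCP at [0.159, -0.604, 0.231] pointing down, gripper open.
Joint ranges: [-3.01, 3.01], [-1.01, 2.22], [0.06, 2.58], [-1.02, 4.17], [0.09, 2.62], [-3.14, 3.14]. Speed limits (rad/s): [2.57, 2.57, 3.14, 3.14, 3.14, 3.14].

## Interface

Orientations are given as a 3x3 rotation matrix whose columns are the frame's x, y, z axes.
In Python, from workcell import arm gives the robot as it stands.
- The arm moves only by the shell command python3 -m inch 'ROWS' [OPENING] [FORCE]. ROWS is a JSON list of rows, 1 to 5 of them, each of 6 numbers: dx, dy, dz in m, then a rotation vector rx, ry, rz in rad; each row shifts and turns the commanded pose from where the row before left it, along the tool's axes as they then stand; what a row does not reach is not made up. A row lasts 1/12 s, in which the tool goes at most 0.0417 m and 0.125 rad, less where a joint would pass 70% of its speed; a pose out of reach is approached as far as the arm can. OPENING is the finger opening in m, set as the command begins (- or left out keeps the last). The fingers move at their own pace and stop on an object; FORCE is the grip in N (left out, the last holds). Time passes only in rows, so rows that do not move let the fingers close. It prints the time, the measured TCP pose, the force, the opening and the grip force at its end.
- arm.observe(): the state, without advancing time (a new reading comes with each control period).
- arm.read_camera(name): name is "side" or "top" or "wrist"; returns a dict with "pixels" (384x512x3 uint8, blue, green, red), "K" (3x3 intrinsics, pixels), "k1" (the pictures are not rectified: a ray, as slopes to the right and down, at radius r is drawn at 1 + k1 r^2 times it, then the intrinsics apply), "pose" (4x4, takes a point from camera to world coordinates). Camera axes: x right, y down, z forward; pixel columns grow to the right and rows downward; lengths in m; the calibration is good to about 2 mm. A picture is of the moment at which its call begins. There is no depth.
- arm.hand_in(): hands the job in; it is judged then, once.
Trained networks look in a picture, given as the dict that the camera call returned (one of the last four; its "shot" number tells which), for a name from the list of things; names that differ only in an ending like _2 or _b are one class to them, and where a whole thing is asked for, a point or a joint stands for the part that bears it (a point fixed in the world has none). Each returns a list of dicts, best first, with "score" (0 to 1); they miss things now and then, are a little off and sometimes report something else, mostly with a low value. They report only what shows in the picture. A call takes as long as a camera call.
- arm.find_in(picture, thing): "xyz" ([x, y, z] in m, in world coordinates, good to about 4 mm: the middle of the surface that is visible of it).
- arm.outline_of(picture, thing): "mask" (384x512 bool, what is visible of it).
- arm.pinpoint(picture, thing): "xyz" ([x, y, z] in m, in world coordinates, good to about 4 mm: a listed point, or the origin of a listed thing).
The state is a dict: "time": time; "joints": joint angles; "qvel": joint speeds; "joint_efforts": joint torques, N m; "ee_pos": TCP position; "orientation": TCP orientation; "ft_force": force on the tool from outside, world axes, zero at the start; "wrist_torque": the same for the moment, N m; "opening": finger opening in m; "grip_force": force on a finger pad.
Only numpy, scipy, OpenCV 4.12 (cv2) and the standard library are available. Lean on these libraries where they do the work, as an engineer would, in place of code of your own. Each camera call takes 0.05 s, during which the arm holds its last target. There are 200 camera calls.

## Task

The test parts in the clear soak tunnel are ready for the leak tester. Raise the tunnel's gate and slide the transfer tray, open end first, squarely up against the sill of its mouth, then reach in with the long two-tined hook and draw every part that is in the tunnel out onto the tray, all of them left standing upright. Then put the hook back lying in its rest as you found it, shut the gate fully, and slide the loaded tray along the bench, without lifting it, into the bay marked by the four tape corners, leaving the other things on the bench where they are.

Things in the scene. Friction and masses are not known exactly. Their poses are not given: they have to be found in the camera images.
- tunnel: soak tunnel, fixed: clear square tube on a 3 mm floor plate. Bore 62 mm wide, 80 high (z 3 to 83), 240 deep, blind end closed; roof top at z = 88, a gas valve at x = 205 rises to 121. Origin: on the bench below the middle of the mouth; x straight into the bore, z up. Gate guides 145 mm high stand at x -14 to -2, y 33 to 46 either way. The parts stand in a row on the floor plate
- tunnel_sill (a point): front edge of the tunnel's floor plate (92 mm wide), which sticks out 16 mm in front of the mouth: the middle of its top edge, 3 mm above the bench, at x = -16 mm of the tunnel. The tray's open end is slid up against it
- gate (a joint): height of the guillotine gate over the tunnel's mouth, m: 0 shut, 0.085 fully up (0.08 frees the whole bore). Plate 4 mm thick at x = -8 mm of the tunnel. It runs straight up and down against about 6 N of friction and stays where it is left
- gate_grip (a point): middle of the black grip bar on top of the gate: 14 mm thick along the tunnel's x, 52 wide along its y, 20 high; 107 mm above the bench when the gate is shut; moves with the gate
- tray: loose steel transfer tray, about 0.55 kg, 225 mm long (x), 98 wide (y), floor 2.5 mm thick, its last 5 mm at the +x end bevelled down to 1 mm; walls 4 mm thick rise to 26 mm (rolled rim to 29) along both long sides and at the -x end; the +x end is open. Origin: underside, middle of length and width; z up. Slides on the bench with friction about 0.6
- tray_lip (a point): middle of the edge of the bevelled lip at the tray's open end, on the bench, 112.5 mm along +x of the tray from its origin
- bay: parking bay marked flat on the bench by four corners of white tape, 12 mm larger than the tray on every side. Origin: its middle; x along its length. The tray lies in it lengthwise, either way round
- hook: long-reach hook, 0.11 kg: black handle 100 mm long (x -50 to 50), 16 wide (y), 22 high (z). From x = 60 to 85 a 6 mm steel rod cranks down to z = -25, runs on straight, parallel to the handle, to x = 340, and ends in a fork of two 6 mm tines, 14 mm apart between centres in y, that point straight down. Origin: middle of the handle. Centre of mass about 100 mm ahead
- hook_foot (a point): midpoint between the tips of the hook's two tines: at x = 340, z = -46 mm of the hook, 21 mm below the rod's axis
- hook_rest: fixed rest on a 215 x 36 x 6 mm base plate: at x = -35 a 14 mm long cradle under the rear of the handle (seat 66 mm up, flared sides to 82), at x = 120 an upright V for the rod (62 mm high, 28 wide at the top). The hook lies in both, tines down and to +x, its origin then above the rest's, handle axis 77 mm up, rod axis 52. Origin: on the bench
- part_a: die-cast test part; body 48 mm wide (x), 52 long (y -20 to 32), 28 high; round port on top, 24 mm dia., 11 tall, centred at y = 6, so 39 mm high in all; level spigot sticks out to y = -32. Origin: underside, middle of the 64 mm length; z up; about 120 g. In the tunnel its +y end faces the mouth. May be absent
- part_b: die-cast test part; body 44 mm wide (x), 52 long (y -20 to 32), 25 high; round port on top, 25 mm dia., 11 tall, centred at y = 6, so 36 mm high in all; level spigot sticks out to y = -32. Origin: underside, middle of the 64 mm length; z up; about 140 g. In the tunnel its +y end faces the mouth. May be absent
- part_c: die-cast test part; body 37 mm wide (x), 52 long (y -20 to 32), 25 high; round port on top, 19 mm dia., 11 tall, centred at y = 6, so 36 mm high in all; level spigot sticks out to y = -32. Origin: underside, middle of the 64 mm length; z up; about 150 g. In the tunnel its +y end faces the mouth. May be absent
- gauge: bystander: dial gauge lying on the bench, 91 x 62 x 23 mm; origin at the middle of its underside
- spare_housing: bystander: a spare test part like those in the tunnel, 49 x 74 x 34 mm, standing on the open bench; origin at the middle of its underside; not to be moved
- grey_stopper: bystander: grey rubber stopper, 26 mm wide, 29 mm high; origin at the middle of its underside
- black_stopper: bystander: black rubber stopper, 39 mm wide, 42 mm high; origin at the middle of its underside
- brass_fitting: bystander: brass hose fitting standing upright, 26 mm wide, 53 mm high; origin at the middle of its underside
- screwdriver: bystander: screwdriver lying on the bench, 201 mm long, 21 mm thick; origin at the middle of its underside

How it is judged:
By the outcome, as a careful person would: the job done as asked, in the order asked, and still so for the second after the job is handed in, with the robot touching nothing.
Of part_a, part_b, part_c only 2 to 3 are there at a start; the rules pass over those that are not, and their reading is None.
At some moment in a run one of tray may be knocked a few centimetres aside while the robot is not near it.
Once in a run the grip may slacken for a moment while it holds something.
It also fails if it takes over 210 s, if anything falls off the work surface, if the arm or the gripper's body presses on something with over 40 N, if the wrist force passes 120 N, or if a joint passes its speed limit or range.

## Working session

There is one attempt and no reset: what is moved stays moved. The work goes in short steps, Python scripts to look and compute and a shell command to move; the robot and the scene stay as the last step left them, time stands still between calls to the robot, and variables do not carry over. Pictures are saved under pics/ and viewed, at most 14 in all, crops included, and the job is handed in when it is done.

```bash
ls; mkdir -p pics
cat > h.py <<'E'
import numpy as np, cv2
from workcell import arm
def snap(cam,name=None):
    p=arm.read_camera(cam)
    if name: cv2.imwrite('pics/'+name,p['pixels'])
    return p
def best(f,p,t,n=2):
    k='xyz'
    return [(np.round(r[k],4).tolist(),round(r['score'],2)) for r in f(p,t)[:n]]
def proj(p,X):
    X=np.atleast_2d(X); T=np.linalg.inv(p['pose']); c=X@T[:3,:3].T+T[:3,3]
    s=c[:,:2]/c[:,2:]; r2=(s**2).sum(1,keepdims=True); s=s*(1+p['k1']*r2)
    return s@np.array(p['K'])[:2,:2].T+np.array(p['K'])[:2,2]
def unproj(p,uv,z):
    uv=np.atleast_2d(np.float64(uv)); K=np.array(p['K']); d=(uv-K[:2,2])/[K[0,0],K[1,1]]
    s=d.copy()
    for _ in range(20): s=d/(1+p['k1']*(s**2).sum(1,keepdims=True))
    r=np.c_[s,np.ones(len(s))]@p['pose'][:3,:3].T; o=p['pose'][:3,3]
    return o+r*((z-o[2])/r[:,2:])
def st():
    o=arm.observe(); print('t',round(o['time'],2),'p',np.round(o['ee_pos'],4),'R',np.round(o['orientation'],3).tolist(),'f',np.round(o['ft_force'],1),'op',round(o['opening'],4),'g',round(o['grip_force'],1)); return o
E
python3 - <<'E'
from h import *
st()
for c in('side','top'):
    p=snap(c,c+'0.png'); print(c,np.round(p['pose'],3).tolist(),np.round(p['K'],1).tolist(),p['k1'])
    for t in['tunnel','tunnel_sill','gate_grip','tray','tray_lip','bay','hook','hook_foot','hook_rest','part_a','part_b','part_c','gauge','spare_housing','grey_stopper','black_stopper','brass_fitting','screwdriver']:
        print(t,best(arm.pinpoint,p,t,3 if 'part' in t else 2))
E
```

```text
pics
t 0.0 p [ 0.1593 -0.6037  0.2301] R [[0.967, 0.255, -0.0], [0.255, -0.967, 0.002], [0.0, -0.002, -1.0]] f [-0.6 -0.3 -0.7] op 0.0854 g 0.0
side [[0.957, -0.13, 0.26, 0.28], [-0.29, -0.387, 0.875, -0.944], [-0.013, -0.913, -0.408, 0.549], [0.0, 0.0, 0.0, 1.0]] [[371.5, 0.0, 251.8], [0.0, 371.5, 194.5], [0.0, 0.0, 1.0]] -0.028072433835464164
tunnel [([0.6026, 0.1557, -0.0042], 0.88)]
tunnel_sill [([0.6012, 0.1376, 0.0039], 0.71)]
gate_grip [([0.6014, 0.151, 0.1056], 0.58)]
tray [([0.6044, -0.1283, -0.0017], 0.73)]
tray_lip [([0.5872, -0.0129, -0.0002], 0.79)]
bay []
hook [([0.3719, -0.3092, 0.0762], 0.7)]
hook_foot [([0.3795, 0.0307, 0.0311], 0.76)]
hook_rest [([0.3746, -0.3048, 0.0011], 0.6)]
part_a []
part_b []
part_c []
gauge [([0.3754, 0.0334, 0.0289], 0.58)]
spare_housing [([0.3825, 0.2677, 0.0013], 0.62), ([0.5881, -0.0148, 0.002], 0.59)]
grey_stopper []
black_stopper [([0.7161, 0.2767, 0.0029], 0.66), ([0.6027, -0.1239, 0.0008], 0.4)]
brass_fitting [([0.4949, -0.3329, -0.0056], 0.7)]
screwdriver [([0.5997, 0.1534, -0.002], 0.75)]
top [[-0.05, -0.977, 0.209, 0.307], [-0.999,
[... 233 characters left out ...]
0.0017], 0.72)]
gate_grip [([0.6004, 0.149, 0.1014], 0.64)]
tray [([0.6085, -0.1277, 0.0055], 0.95)]
tray_lip [([0.5835, -0.0188, 0.0005], 0.82)]
bay []
hook [([0.3738, -0.3047, 0.0774], 0.78)]
hook_foot [([0.38, 0.0322, 0.0273], 0.74), ([0.374, -0.3061, 0.0752], 0.4)]
hook_rest [([0.3773, -0.3052, 0.0009], 0.96), ([0.3828, 0.2702, 0.0001], 0.43)]
part_a []
part_b []
part_c []
gauge [([0.4751, 0.351, -0.0045], 0.51), ([0.3841, 0.0348, 0.0277], 0.24)]
spare_housing [([0.3831, 0.2722, 0.0025], 0.63)]
grey_stopper [([0.7322, 0.3311, -0.0003], 0.42)]
black_stopper [([0.7191, 0.2739, -0.0022], 0.64)]
brass_fitting [([0.4968, -0.3253, 0.0012], 0.39)]
screwdriver [([0.7614, -0.1037, 0.0026], 0.72)]
```

```bash
python3 -c "
import cv2
for c in('side','top'): cv2.imwrite('pics/%s0b.png'%c,cv2.resize(cv2.imread('pics/%s0.png'%c),(800,600),interpolation=cv2.INTER_CUBIC))"
```

```text
(no output)
```

View pics/side0b.png

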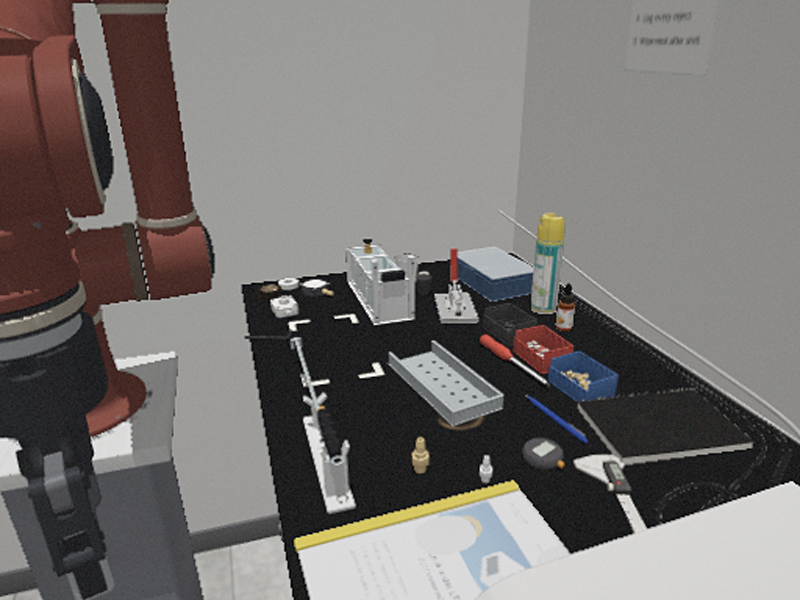

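View pics/top0b.png

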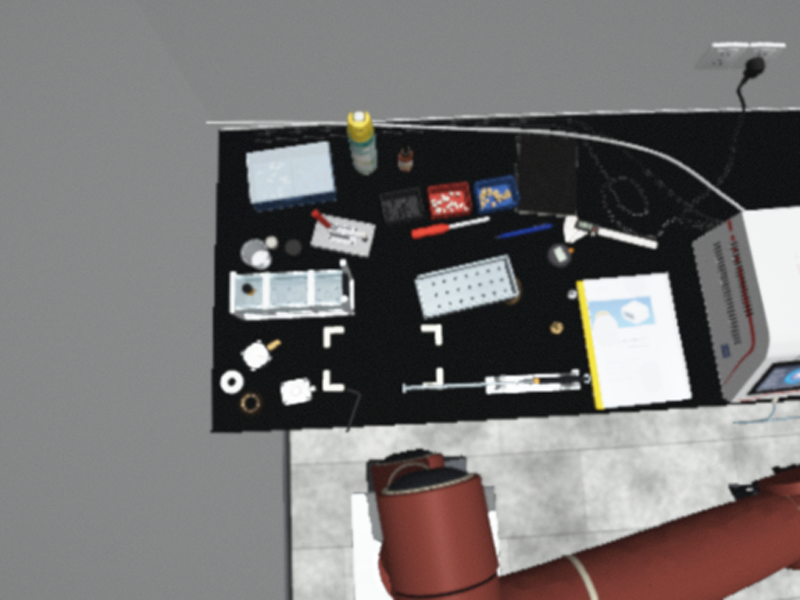

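```bash
python3 -m inch '[[0,0,-0.04,0,0,0.12],[0,0,-0.04,0,0,0.12],[0,0,-0.04,0,0,0.018]]'
A='[[0.02,-0.034,0,0,0,0]]'
python3 -m inch '[[0.02,-0.034,0,0,0,0],[0.02,-0.034,0,0,0,0],[0.02,-0.034,0,0,0,0],[0.02,-0.034,0,0,0,0],[0.02,-0.034,0,0,0,0]]'
python3 -m inch '[[0.02,-0.034,0,0,0,0],[0.02,-0.034,0,0,0,0],[0.02,-0.034,0,0,0,0],[0.02,-0.034,0,0,0,0],[0.02,-0.034,0,0,0,0]]'
python3 -m inch '[[0.02,-0.034,0,0,0,0],[0.02,-0.034,0,0,0,0],[0.02,-0.034,0,0,0,0],[0.02,-0.034,0,0,0,0],[0.02,-0.034,0,0,0,0]]'
python3 - <<'E'
from h import *
st(); p=snap('wrist','w1.png'); print(np.round(p['pose'],3).tolist())
cv2.imwrite('pics/w1b.png',cv2.resize(p['pixels'],(800,600)))
for t in['tunnel','tunnel_sill','gate_grip','tray','tray_lip','bay','part_a','part_b','part_c']: print(t,best(arm.pinpoint,p,t,3 if 'part' in t else 2))
E
```

```text
time: 2.15
ee_pos: [0.1592, -0.6037, 0.3516]
orientation: [[1.0, -0.004, -0.0], [-0.004, -1.0, 0.003], [-0.0, -0.003, -1.0]]
ft_force: [0.1, -0.4, 0.4]
opening: 0.0851
grip_force: 0.0
time: 2.57
ee_pos: [0.2599, -0.4328, 0.3514]
orientation: [[1.0, -0.001, 0.0], [-0.001, -1.0, -0.0], [0.0, 0.0, -1.0]]
ft_force: [0.1, 0.1, 0.4]
opening: 0.0854
grip_force: 0.0
time: 2.98
ee_pos: [0.3599, -0.2626, 0.3516]
orientation: [[1.0, -0.001, 0.001], [-0.001, -1.0, -0.001], [0.001, 0.001, -1.0]]
ft_force: [1.5, -0.2, 0.4]
opening: 0.0858
grip_force: 0.0
time: 3.4
ee_pos: [0.46, -0.0924, 0.3517]
orientation: [[1.0, -0.0, 0.001], [-0.0, -1.0, -0.0], [0.001, 0.0, -1.0]]
ft_force: [1.0, -0.9, 0.5]
opening: 0.0848
grip_force: 0.0
t 3.4 p [ 0.46   -0.0924  0.3517] R [[1.0, -0.0, 0.001], [-0.0, -1.0, -0.0], [0.001, 0.0, -1.0]] f [ 1.  -0.9  0.5] op 0.0848 g 0.0
[[-0.002, -0.959, -0.283, 0.533], [-1.0, 0.002, -0.0, -0.093], [0.001, 0.283, -0.959, 0.494], [0.0, 0.0, 0.0, 1.0]]
tunnel [([0.6005, 0.1592, -0.0004], 0.63)]
tunnel_sill [([0.5989, 0.1389, 0.0033], 0.77)]
gate_grip [([0.599, 0.1453, 0.1067], 0.58), ([0.6062, -0.1241, 0.0005], 0.52)]
tray [([0.6054, -0.1225, 0.0018], 0.88)]
tray_lip [([0.5896, -0.0176, 0.0018], 0.98)]
bay [([0.3753, -0.308, 0.0761], 0.42)]
part_a []
part_b []
part_c []
```

View pics/w1b.png

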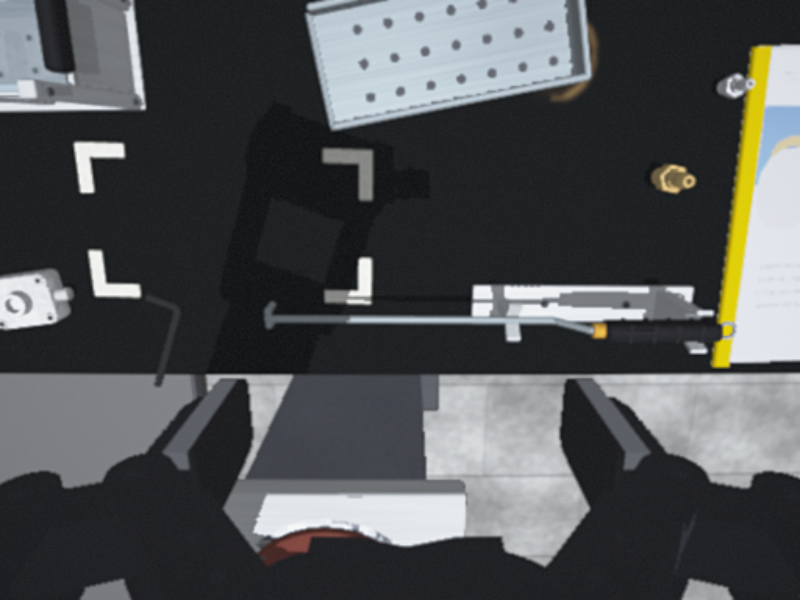

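```bash
python3 - <<'E'
from h import *
p=snap('wrist'); s=0.64
B=unproj(p,np.array([[74,143],[373,149],[97,297],[372,303]])*s,0)
print('bay',np.round(B,4).tolist(),B.mean(0)); print(np.linalg.norm(B[0]-B[1]),np.linalg.norm(B[0]-B[2]),np.linalg.norm(B[3]-B[2]),np.linalg.norm(B[0]-B[3]))
print('tray rim corners',np.round(unproj(p,np.array([[331,130],[592,79]])*s,0.027),4).tolist())
print('lip corner', np.round(unproj(p,np.array([[331,130],[306,8]])*s,0.0),4).tolist())
print('sill corner',np.round(unproj(p,np.array([[145,108]])*s,0.003),4).tolist())
E
python3 -m inch '[[0.02,-0.034,0,0,0,0],[0.02,-0.034,0,0,0,0],[0.015,-0.034,0,0,0,0],[0.0,-0.034,0,0,0,0]]'
python3 - <<'E'
from h import *
st(); p=snap('wrist','w2.png'); 
cv2.imwrite('pics/w2b.png',cv2.resize(p['pixels'],(800,600)))
for t in['tunnel','tunnel_sill','gate_grip','tray','tray_lip','part_a','part_b','part_c']: print(t,best(arm.pinpoint,p,t,3))
E
```

```text
bay [[0.5275, 0.2072, 0.0], [0.5196, -0.0665, 0.0], [0.38, 0.2104, 0.0], [0.3728, -0.0624, 0.0]] [0.44998157 0.07219888 0.        ]
0.2738267918163039 0.14749425826490067 0.2729201591233653 0.31084000099635023
tray rim corners [[0.5362, -0.0327, 0.027], [0.5765, -0.2515, 0.027]]
lip corner [[0.5364, -0.029, 0.0], [0.6365, -0.0118, 0.0]]
sill corner [[0.5568, 0.1357, 0.003]]
time: 4.28
ee_pos: [0.5159, 0.0422, 0.3508]
orientation: [[1.0, -0.002, -0.0], [-0.002, -1.0, 0.0], [-0.0, -0.0, -1.0]]
ft_force: [0.6, -0.8, -0.5]
opening: 0.0857
grip_force: 0.0
t 4.28 p [0.5159 0.0422 0.3508] R [[1.0, -0.002, -0.0], [-0.002, -1.0, 0.0], [-0.0, -0.0, -1.0]] f [ 0.6 -0.8 -0.5] op 0.0857 g 0.0
tunnel [([0.6013, 0.1594, 0.0003], 0.95)]
tunnel_sill [([0.5981, 0.1478, 0.1104], 0.69)]
gate_grip [([0.5987, 0.1437, 0.1092], 0.8), ([0.4767, 0.356, -0.0009], 0.17)]
tray [([0.6101, -0.1245, -0.0018], 0.93)]
tray_lip [([0.5868, -0.0179, 0.0015], 0.96)]
part_a []
part_b []
part_c []
```

View pics/w2b.png

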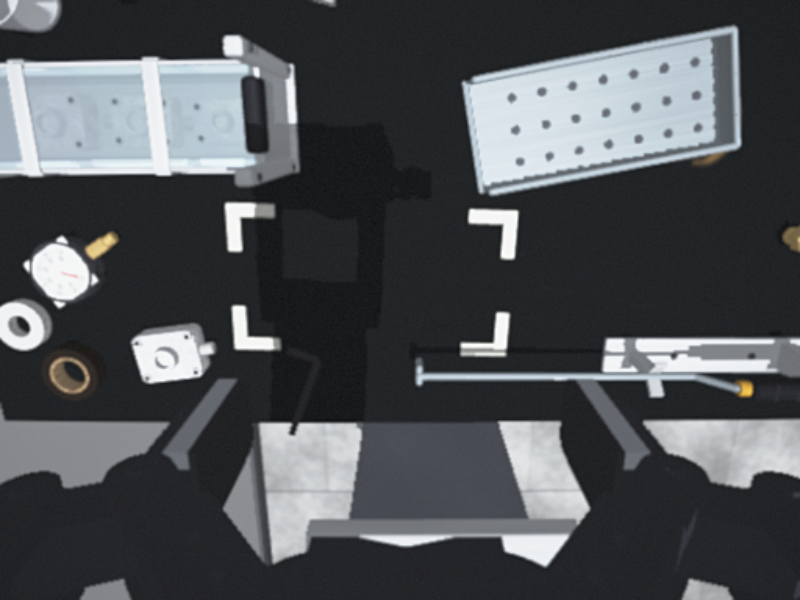

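```bash
python3 -m inch '[[0.015,-0.035,0.01,0,0,0],[0.015,-0.036,0.01,0,0,0],[0.014,-0.036,0.01,0,0,0],[0,0,0.01,0,0,0]]' | head -2
python3 - <<'E'
from h import *
st(); p=snap('wrist','w3.png'); 
cv2.imwrite('pics/w3b.png',cv2.resize(p['pixels'],(800,600),interpolation=cv2.INTER_CUBIC))
for t in['tunnel','tunnel_sill','gate_grip']: print(t,best(arm.pinpoint,p,t,3))
E
```

```text
time: 5.07
ee_pos: [0.5596, 0.1523, 0.3102]
t 5.07 p [0.5596 0.1523 0.3102] R [[1.0, 0.003, -0.0], [0.003, -1.0, 0.002], [-0.0, -0.002, -1.0]] f [-1.  -0.9 -1.6] op 0.0854 g 0.0
tunnel [([0.588, -0.0146, -0.0], 0.68), ([0.5992, 0.1551, -0.0011], 0.67)]
tunnel_sill [([0.5992, 0.1412, 0.0035], 0.84)]
gate_grip [([0.5992, 0.1461, 0.1043], 0.96)]
```

View pics/w3b.png

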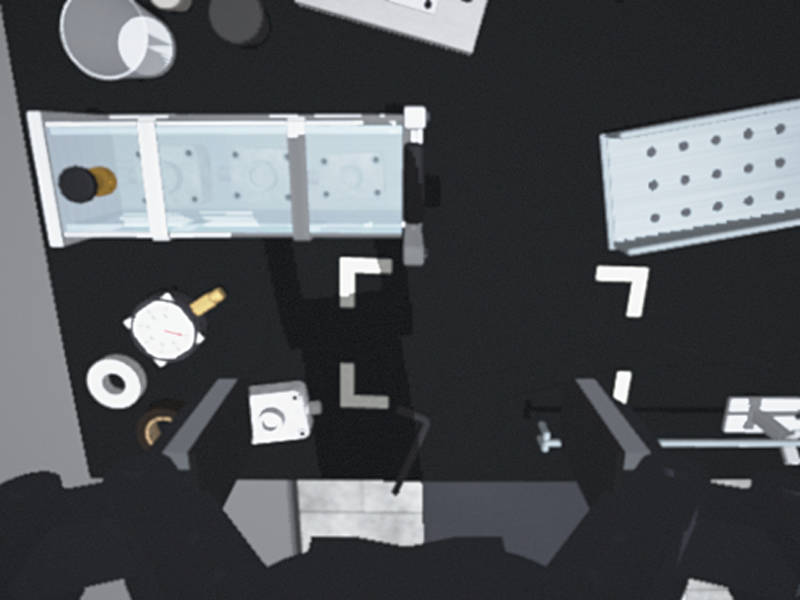

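Run:
```python
from h import *
p=snap('wrist'); s=0.64
u=lambda l,z:np.round(unproj(p,np.array(l)*s,z),4).tolist()
print('bar top',u([[404,145],[425,145],[404,222],[425,222]],0.117))
print('guides top',u([[404,107],[427,107],[403,264],[427,264]],0.145))
print('roof edge far',u([[44,112],[404,115]],0.088),'near',u([[62,240],[400,239]],0.088))
print('ports',u([[350,176],[262,178],[170,178]],0.041))
```

```text
bar top [[0.6251, 0.148, 0.117], [0.6251, 0.135, 0.117], [0.5773, 0.1482, 0.117], [0.5772, 0.1347, 0.117]]
guides top [[0.6461, 0.1478, 0.145], [0.6461, 0.135, 0.145], [0.5564, 0.1488, 0.145], [0.5563, 0.1343, 0.145]]
roof edge far [[0.648, 0.3887, 0.088], [0.6438, 0.148, 0.088]] near [[0.5611, 0.3921, 0.088], [0.5606, 0.1511, 0.088]]
ports [[0.6007, 0.1898, 0.041], [0.5996, 0.2577, 0.041], [0.6001, 0.3293, 0.041]]
```

```bash
python3 -m inch '[[0.02,0.006,0.03,0,0,0],[0.021,0,0.03,0,0,0],[0,0,0.03,0,0,0],[0,0,0,0,0,0],[0,0,0,0,0,0]]' | head -3
python3 - <<'E'
from h import *
st(); p=snap('wrist','w4.png'); 
cv2.imwrite('pics/w4b.png',cv2.resize(p['pixels'],(800,600),interpolation=cv2.INTER_CUBIC))
for t in['tunnel','tunnel_sill','gate_grip']: print(t,best(arm.pinpoint,p,t,3))
E
```

```text
time: 5.73
ee_pos: [0.5986, 0.1413, 0.2205]
orientation: [[1.0, -0.002, -0.003], [-0.002, -1.0, -0.0], [-0.003, 0.0, -1.0]]
t 5.73 p [0.5986 0.1413 0.2205] R [[1.0, -0.002, -0.003], [-0.002, -1.0, -0.0], [-0.003, 0.0, -1.0]] f [ 0.  -0.3 -0.6] op 0.0852 g 0.0
tunnel [([0.6018, 0.1561, -0.0013], 0.69)]
tunnel_sill [([0.597, 0.1401, 0.0037], 0.75)]
gate_grip [([0.5989, 0.1459, 0.1092], 0.94), ([0.7146, 0.2758, -0.0001], 0.25)]
```

View pics/w4b.png

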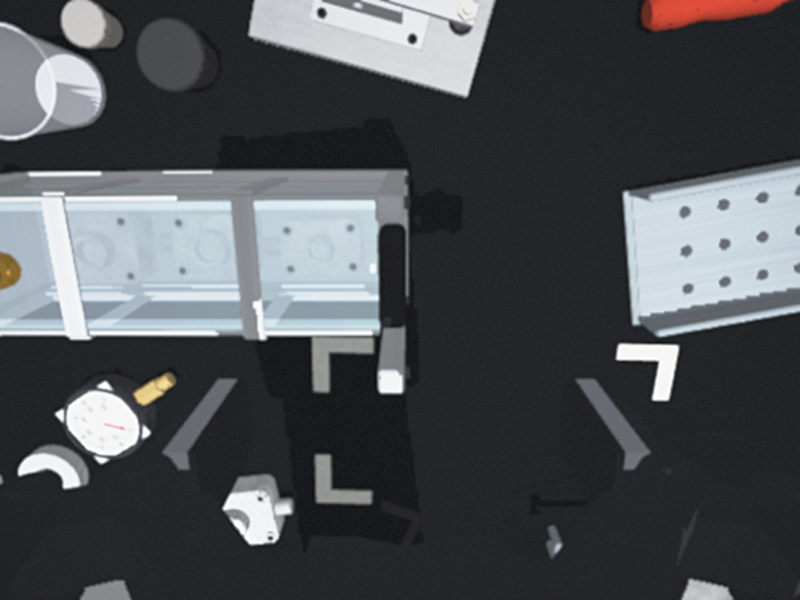

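Run:
```python
from h import *
p=snap('wrist'); s=0.64; print(np.round(p['pose'],3).tolist())
u=lambda l,z:np.round(unproj(p,np.array(l)*s,z),4).tolist()
print('bar top',u([[379,224],[406,224],[378,325],[405,325]],0.117))
print('guide near top',u([[378,328],[404,328],[378,392],[404,392]],0.145))
print('sill far corner',u([[409,171]],0.003))
print('roof edge near',u([[90,334],[378,333]],0.088))
print('ports',u([[320,248],[211,248],[97,249]],0.041))
```

```text
[[-0.002, -0.96, -0.279, 0.673], [-1.0, 0.002, 0.001, 0.142], [-0.0, 0.279, -0.96, 0.368], [0.0, 0.0, 0.0, 1.0]]
bar top [[0.6332, 0.155, 0.117], [0.6332, 0.1421, 0.117], [0.5819, 0.1563, 0.117], [0.5819, 0.1427, 0.117]]
guide near top [[0.5906, 0.1547, 0.145], [0.5906, 0.143, 0.145], [0.5588, 0.1553, 0.145], [0.5588, 0.1431, 0.145]]
sill far corner [[0.6512, 0.14, 0.003]]
roof edge near [[0.5659, 0.3235, 0.088], [0.5665, 0.158, 0.088]]
ports [[0.606, 0.1965, 0.041], [0.6062, 0.2658, 0.041], [0.6059, 0.3394, 0.041]]
```

```bash
python3 -m inch '[[0,0,0,0,0,0],[0,0,0,0,0,0],[0,0,0,0,0,0]]' | head -3
python3 - <<'E'
from h import *
p=snap('wrist','w5.png'); o=st(); print(np.round(p['pose'],4).tolist())
a=cv2.imread('pics/w4.png'); 
sh=cv2.phaseCorrelate(np.float32(cv2.cvtColor(a,6))[:230],np.float32(cv2.cvtColor(p['pixels'],6))[:230]); print('shift',sh)
X=np.array([[0.601,0.1415,.117],[0.6075,.149,.117],[.599,.146,.117]])
for c in('top','side'):
    q=snap(c); print(c,(proj(q,X)).round(1).tolist()); print(best(arm.pinpoint,q,'gate_grip'))
    u,v=proj(q,X[2:])[0].astype(int); cr=q['pixels'][v-20:v+20,u-20:u+20]; cv2.imwrite(f'pics/c_{c}.png',cv2.resize(cr,(400,400),interpolation=cv2.INTER_NEAREST)); print('crop origin',u-20,v-20)
a=np.hstack([cv2.imread('pics/c_top.png'),cv2.imread('pics/c_side.png')]); cv2.imwrite('pics/c2.png',a)
E
```

```text
time: 6.23
ee_pos: [0.5997, 0.1427, 0.2221]
orientation: [[1.0, -0.0, 0.001], [-0.0, -1.0, 0.0], [0.001, -0.0, -1.0]]
t 6.28 p [0.5996 0.1427 0.2218] R [[1.0, -0.0, 0.001], [-0.0, -1.0, 0.0], [0.001, -0.0, -1.0]] f [ 0.   0.6 -0.4] op 0.0856 g 0.0
[[-0.0015, -0.959, -0.2834, 0.6727], [-1.0, 0.0014, 0.0004, 0.1423], [0.0001, 0.2834, -0.959, 0.3647], [0.0, 0.0, 0.0, 1.0]]
shift ((0.9314932774009037, 1.2821085457055545), 0.6817266780262192)
top [[221.9, 180.7], [219.6, 178.9], [220.6, 181.3]]
[]
crop origin 200 161
side [[251.2, 173.6], [252.5, 172.6], [250.2, 173.2]]
[([0.6029, 0.1505, 0.1094], 0.59)]
crop origin 230 153
```

View pics/c2.png

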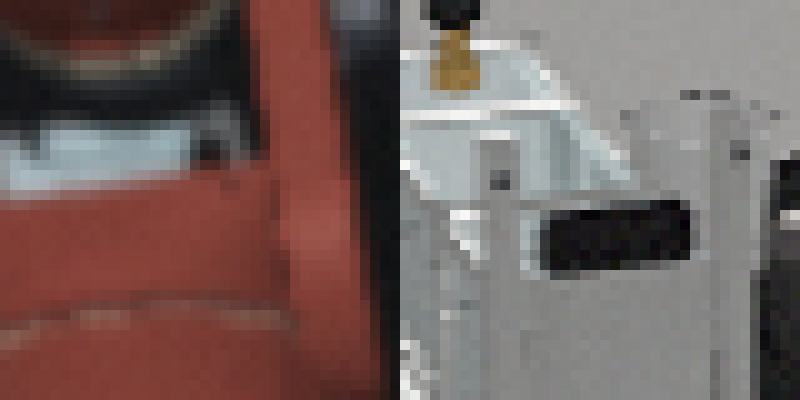

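```bash
python3 -m inch '[[0.002,-0.005,0.031,0,0,0],[0,0,0.031,0,0,0],[0,0,0.031,0,0,0],[0,0,0.030,0,0,0],[0,0,0,0,0,0]]' | sed -n 2,4p
python3 -m inch '[[0,0,0,0,0,0],[0,0,0,0,0,0],[0,0,0,0,0,0],[0,0,0,0,0,0],[0,0,0,0,0,0]]' 0.0 20
python3 -m inch '[[0,0,0,0,0,0],[0,0,0,0,0,0],[0,0,0,0,0,0],[0,0,0,0,0,0],[0,0,0,0,0,0]]' 0.0 20
```

```text
ee_pos: [0.5963, 0.1469, 0.0904]
orientation: [[1.0, -0.0, -0.013], [-0.0, -1.0, -0.002], [-0.013, 0.002, -1.0]]
ft_force: [-1.7, 0.2, -1.8]
time: 7.32
ee_pos: [0.6028, 0.1477, 0.1007]
orientation: [[1.0, -0.0, 0.004], [-0.0, -1.0, 0.0], [0.004, -0.0, -1.0]]
ft_force: [0.2, 0.2, -0.2]
opening: 0.0254
grip_force: 0.0
time: 7.73
ee_pos: [0.6024, 0.1483, 0.1]
orientation: [[1.0, -0.0, 0.002], [-0.0, -1.0, 0.001], [0.002, -0.001, -1.0]]
ft_force: [-0.9, 1.7, 6.3]
opening: 0.0135
grip_force: 23.4
```

```bash
python3 -m inch '[[0,0,0,0,0,0],[0,0,-0.01,0,0,0],[0,0,-0.02,0,0,0],[0,0,-0.02,0,0,0],[0,0,-0.02,0,0,0]]' - 60
python3 -m inch '[[0,0,-0.01,0,0,0],[0,0,-0.003,0,0,0],[0,0,-0.002,0,0,0],[0,0,0,0,0,0],[0,0,0,0,0,0]]'
python3 -m inch '[[0,0,0,0,0,0],[0,0,0,0,0,0],[0,0,0,0,0,0],[0,0,0,0,0,0],[0,0,0,0,0,0]]' 0.06
python3 -m inch '[[0,0,-0.02,0,0,0],[0,0,-0.04,0,0,0],[0,0,-0.02,0,0,0],[0,0,0,0,0,0],[0,0,0,0,0,0]]'  0.085
python3 - <<'E'
from h import *
p=snap('wrist','w6.png'); st(); np.save('w6.npy',p['pose'])
for t in['tunnel','tunnel_sill','gate_grip','tray','tray_lip']: print(t,best(arm.pinpoint,p,t,3))
q=snap('side'); print(best(arm.pinpoint,q,'gate_grip'))
E
```

```text
time: 8.15
ee_pos: [0.6023, 0.1482, 0.1674]
orientation: [[1.0, -0.0, 0.002], [-0.0, -1.0, 0.002], [0.002, -0.002, -1.0]]
ft_force: [8.5, 3.6, -8.3]
opening: 0.0123
grip_force: 60.0
time: 8.57
ee_pos: [0.6023, 0.1482, 0.1826]
orientation: [[1.0, -0.0, 0.002], [-0.0, -1.0, 0.001], [0.002, -0.001, -1.0]]
ft_force: [5.8, 3.1, -2.7]
opening: 0.0123
grip_force: 60.7
time: 8.98
ee_pos: [0.6013, 0.1473, 0.1832]
orientation: [[1.0, -0.0, -0.0], [-0.0, -1.0, -0.0], [-0.0, 0.0, -1.0]]
ft_force: [-0.2, 0.4, -0.5]
opening: 0.0602
grip_force: 0.0
time: 9.4
ee_pos: [0.6024, 0.1476, 0.2657]
orientation: [[1.0, -0.0, 0.004], [-0.0, -1.0, 0.0], [0.004, -0.0, -1.0]]
ft_force: [0.1, -1.2, -1.0]
opening: 0.0851
grip_force: 0.0
t 9.45 p [0.6015 0.1475 0.2635] R [[1.0, -0.0, 0.0], [-0.0, -1.0, -0.0], [0.0, 0.0, -1.0]] f [-0.1  0.4 -0.1] op 0.085 g 0.0
tunnel [([0.6014, 0.156, -0.0016], 0.77)]
tunnel_sill [([0.6005, 0.1391, 0.0021], 0.82)]
gate_grip [([0.5987, 0.1434, 0.191], 0.72)]
tray [([0.6059, -0.1263, 0.0002], 0.88), ([0.591, -0.0163, 0.0031], 0.49)]
tray_lip [([0.5868, -0.0148, 0.0015], 0.76)]
[([0.6018, 0.1508, 0.1892], 0.97), ([0.3816, 0.2708, 0.003], 0.54)]
```

```bash
python3 -m inch '[[0.002,0.04,0,0,0,0],[0.002,0.04,0,0,0,0],[0.002,0.04,0,0,0,0],[0.003,0.04,0,0,0,0],[0.003,0.04,0,0,0,0]]' 0.05 | head -1
python3 -m inch '[[0.002,0.04,0,0,0,0],[0.003,0.04,0,0,0,0],[0.003,0.04,0,0,0,0],[0.003,0.04,0.01,0,0,0],[0.002,0.023,0.02,0,0,-0.06]]'  | head -1
python3 -m inch '[[0,0,0.03,0,0,-0.12],[0,0,0.03,0,0,0],[0,0,0.02,0,0,0],[0,0,0,0,0,0],[0,0,0,0,0,0]]'  | head -2
python3 - <<'E'
from h import *
p=snap('wrist','w7.png'); st(); np.save('w7.npy',p['pose'])
cv2.imwrite('pics/w7b.png',cv2.resize(p['pixels'],(800,600),interpolation=cv2.INTER_CUBIC))
for t in['tray','tray_lip']: print(t,best(arm.pinpoint,p,t,3))
E
```

```text
time: 10.22
time: 10.63
time: 11.05
ee_pos: [0.6254, -0.235, 0.1515]
t 11.1 p [ 0.6267 -0.2355  0.1539] R [[0.984, 0.179, 0.0], [0.179, -0.984, -0.0], [0.0, 0.0, -1.0]] f [0.4 0.5 0.2] op 0.0499 g 0.0
tray [([0.6063, -0.1255, -0.0005], 0.77)]
tray_lip [([0.5872, -0.0173, -0.0004], 0.67), ([0.6086, -0.1226, 0.0019], 0.43)]
```

View pics/w7b.png

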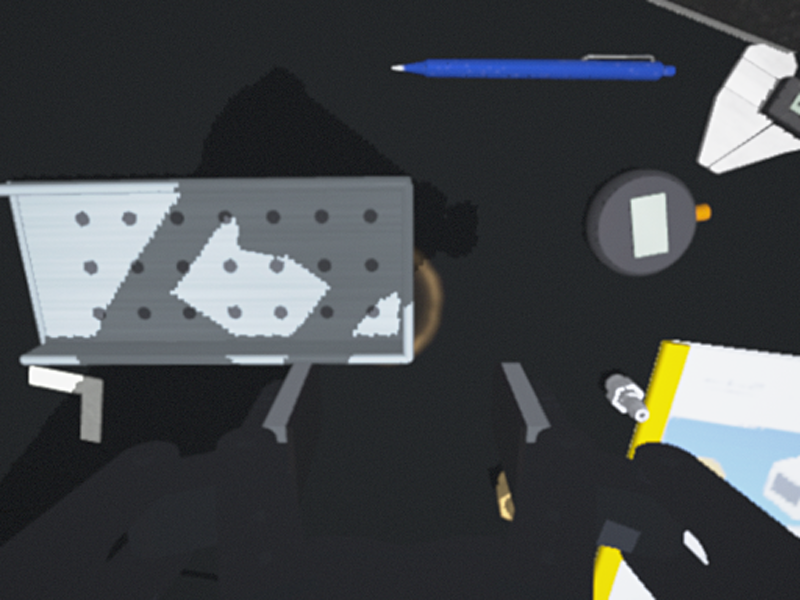

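```bash
python3 -m inch '[[0,0,0.03,0,0,0],[0,0,0.03,0,0,0],[0,0,0.03,0,0,0],[0,0,0.025,0,0,0],[0,0,0.015,0,0,0]]' | sed -n 2,4p
python3 -m inch '[[0,0,0.01,0,0,0],[0,0,0.004,0,0,0],[0,0,0,0,0,0],[0,0,0,0,0,0],[0,0,0,0,0,0]]' | sed -n 2,4p
python3 -m inch '[[0,0,0,0,0,0],[0,0,0,0,0,0],[0,0,0,0,0,0],[0,0,0,0,0,0],[0,0,0,0,0,0]]' 0 20
python3 -m inch '[[0,0,0,0,0,0],[0,0,0,0,0,0],[0,0,0,0,0,0],[0,0,0,0,0,0],[0,0,0,0,0,0]]' 0 40
```

```text
ee_pos: [0.6262, -0.2351, 0.0222]
orientation: [[0.984, 0.179, -0.001], [0.179, -0.984, 0.0], [-0.001, -0.0, -1.0]]
ft_force: [0.0, 0.8, -0.6]
ee_pos: [0.6279, -0.2362, 0.0116]
orientation: [[0.984, 0.179, 0.003], [0.179, -0.984, -0.002], [0.003, 0.002, -1.0]]
ft_force: [-0.6, 0.5, 1.7]
time: 12.45
ee_pos: [0.6266, -0.2354, 0.0098]
orientation: [[0.984, 0.179, 0.0], [0.179, -0.984, -0.0], [0.0, 0.0, -1.0]]
ft_force: [-0.8, 0.6, 3.3]
opening: 0.0034
grip_force: 23.1
time: 12.87
ee_pos: [0.6266, -0.2354, 0.0099]
orientation: [[0.984, 0.179, 0.0], [0.179, -0.984, -0.0], [0.0, 0.0, -1.0]]
ft_force: [-2.0, 0.2, 6.1]
opening: 0.0029
grip_force: 43.6
```

```bash
python3 -m inch '[[0,0,0,0,0,0.04],[0,0,0,0,0,0.05],[0,0,0,0,0,0.05],[0,0,0,0,0,0.04],[0,0,0,0,0,0]]'
python3 -m inch '[[-0.003,-0.010,0,0,0,0],[-0.004,-0.02,0,0,0,0],[-0.004,-0.02,0,0,0,0],[-0.004,-0.02,0,0,0,0],[-0.004,-0.02,0,0,0,0]]'
python3 -m inch '[[-0.004,-0.02,0,0,0,0],[-0.002,-0.015,0,0,0,0],[0,-0.012,0,0,0,0],[0,0,0,0,0,0],[0,0,0,0,0,0]]'
python3 - <<'E'
from h import *
p=snap('wrist','w8.png'); st(); np.save('w8.npy',p['pose'])
cv2.imwrite('pics/w8b.png',cv2.resize(p['pixels'],(800,600),interpolation=cv2.INTER_CUBIC))
for t in['tray','tray_lip','tunnel_sill','tunnel']: print(t,best(arm.pinpoint,p,t,3))
E
```

```text
time: 13.28
ee_pos: [0.6263, -0.2359, 0.0099]
orientation: [[1.0, -0.001, -0.0], [-0.001, -1.0, -0.001], [-0.0, 0.001, -1.0]]
ft_force: [-3.2, -0.2, 5.4]
opening: 0.0025
grip_force: 43.6
time: 13.7
ee_pos: [0.608, -0.1457, 0.0099]
orientation: [[1.0, -0.001, 0.002], [-0.001, -1.0, -0.002], [0.002, 0.002, -1.0]]
ft_force: [1.1, -3.2, 2.0]
opening: 0.003
grip_force: 43.1
time: 14.12
ee_pos: [0.6016, -0.0959, 0.0098]
orientation: [[1.0, 0.0, -0.0], [0.0, -1.0, 0.004], [-0.0, -0.004, -1.0]]
ft_force: [-2.2, 5.5, 7.6]
opening: 0.0032
grip_force: 24.3
t 14.17 p [ 0.6016 -0.0961  0.0099] R [[1.0, -0.0, -0.0], [-0.0, -1.0, 0.004], [-0.0, -0.004, -1.0]] f [-2.2  5.8  8.1] op 0.0028 g 43.5
tray [([0.6037, 0.0154, 0.0], 0.89)]
tray_lip []
tunnel_sill []
tunnel []
```

View pics/w8b.png

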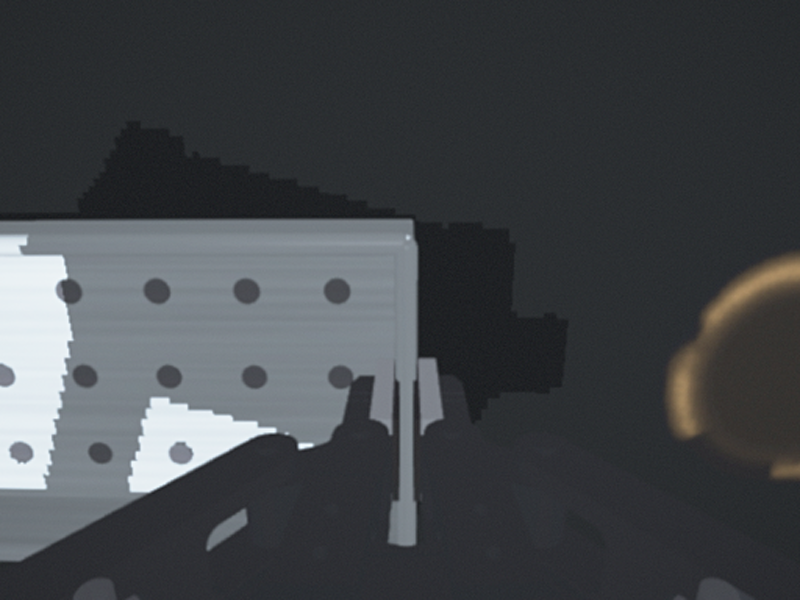

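Run:
```python
from h import *
p=snap('wrist'); s=0.64
print(np.round(unproj(p,np.array([[413,219],[20,221]])*s,0.028),4).tolist())
q=snap('side','s8.png'); cv2.imwrite('pics/s8b.png',cv2.resize(q['pixels'][140:290,190:390],(800,600),interpolation=cv2.INTER_CUBIC))
for t in['tray','tray_lip','tunnel_sill','tunnel','gate_grip']: print(t,best(arm.pinpoint,q,t,3))
print(proj(q,[[.556,.14,.003],[.648,.14,.003],[.602,.14,.003]]).round(1).tolist())
```

```text
[[0.6555, -0.0982, 0.028], [0.6554, -0.0033, 0.028]]
tray [([0.6001, 0.0139, -0.0001], 0.68)]
tray_lip [([0.6005, 0.1267, -0.0026], 0.61), ([0.3721, -0.3107, 0.0739], 0.16)]
tunnel_sill [([0.5971, 0.138, -0.0007], 0.68)]
tunnel [([0.6025, 0.1564, 0.0001], 0.69)]
gate_grip [([0.6038, 0.1503, 0.1868], 0.87)]
[[238.9, 207.2], [265.0, 203.4], [252.1, 205.3]]
```

View pics/s8b.png

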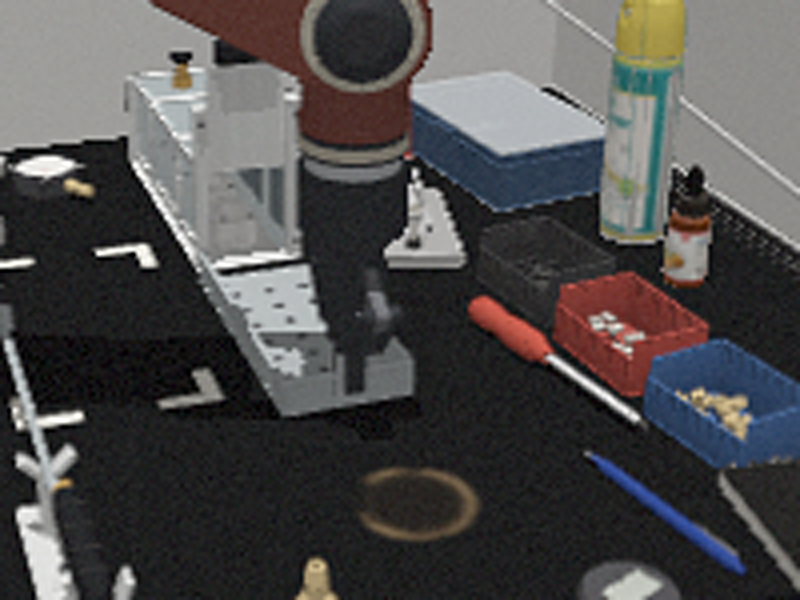

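```bash
python3 -m inch '[[0,-0.004,0,0,0,0],[0,-0.004,0,0,0,0],[0,0,0,0,0,0]]' - 60
python3 -m inch '[[0,-0.002,0,0,0,0],[0,-0.002,0,0,0,0],[0,0,0,0,0,0]]' | sed -n '2p;4p'
python3 -m inch '[[0,-0.002,0,0,0,0],[0,0,0,0,0,0]]' | sed -n '2p;4p'
python3 -m inch '[[0,-0.002,0,0,0,0],[0,0,0,0,0,0]]' | sed -n '2p;4p'
```

```text
time: 14.97
ee_pos: [0.6021, -0.0905, 0.0099]
orientation: [[1.0, 0.0, 0.001], [0.0, -1.0, -0.001], [0.001, 0.001, -1.0]]
ft_force: [-0.1, -3.0, 6.1]
opening: 0.0023
grip_force: 60.5
ee_pos: [0.6021, -0.0871, 0.0099]
ft_force: [-0.5, -4.6, 5.2]
ee_pos: [0.6021, -0.0852, 0.0099]
ft_force: [0.3, -4.8, 5.1]
ee_pos: [0.6021, -0.0832, 0.0099]
ft_force: [0.7, -4.5, 4.7]
```

```bash
for i in 1; do python3 -m inch '[[0,-0.002,0,0,0,0],[0,0,0,0,0,0]]' | sed -n '2p;4p'; python3 -m inch '[[0,-0.002,0,0,0,0],[0,0,0,0,0,0]]' | sed -n '2p;4p'; python3 -m inch '[[0,-0.002,0,0,0,0],[0,0,0,0,0,0]]' | sed -n '2p;4p'; done
```

```text
ee_pos: [0.6022, -0.0825, 0.0099]
ft_force: [-0.5, -9.2, 3.9]
ee_pos: [0.6022, -0.0824, 0.0099]
ft_force: [-0.2, -15.8, 3.0]
ee_pos: [0.6022, -0.0823, 0.0099]
ft_force: [-0.2, -22.1, 0.8]
```

```bash
python3 -m inch '[[0,0.003,0,0,0,0],[0,0.001,0,0,0,0],[0,0,0,0,0,0]]' | sed -n '2p;4p'
python3 -m inch '[[0,0,0,0,0,0],[0,0,0,0,0,0],[0,0,0,0,0,0],[0,0,0,0,0,0]]' 0.04 | sed -n '2p;4,5p'
python3 -m inch '[[0,0,-0.02,0,0,0],[0,0,-0.03,0,0,0],[0,0,-0.04,0,0,0],[0,0,-0.04,0,0,0],[0,0,-0.04,0,0,0]]' | sed -n '2p;4p'
python3 -m inch '[[-0.01,-0.03,-0.03,0,0,0],[-0.01,-0.03,-0.01,0,0,0],[-0.01,-0.02,0,0,0,0],[0,0,0,0,0,0],[0,0,0,0,0,0]]' 0.085| sed -n '2p;4p'
python3 - <<'E'
from h import *
p=snap('wrist','w9.png'); st(); np.save('w9.npy',p['pose'])
cv2.imwrite('pics/w9b.png',cv2.resize(p['pixels'],(800,600),interpolation=cv2.INTER_CUBIC))
for t in['tray','tray_lip','tunnel_sill','hook','hook_foot','hook_rest']: print(t,best(arm.pinpoint,p,t,3))
E
```

```text
ee_pos: [0.6022, -0.0825, 0.0099]
ft_force: [-0.4, -7.0, 4.5]
ee_pos: [0.6006, -0.0795, 0.0083]
ft_force: [-0.6, 0.0, -0.6]
opening: 0.04
ee_pos: [0.6007, -0.0796, 0.1802]
ft_force: [0.5, 0.3, 0.7]
ee_pos: [0.5714, -0.0006, 0.2178]
ft_force: [-0.5, -0.3, -0.1]
t 17.52 p [ 0.5716 -0.0014  0.2173] R [[1.0, 0.001, -0.001], [0.001, -1.0, -0.0], [-0.001, 0.0, -1.0]] f [ 0.3 -0.4 -0.1] op 0.0853 g 0.0
tray [([0.5987, 0.2047, 0.0079], 0.75), ([0.6019, 0.0305, 0.0], 0.58)]
tray_lip [([0.6035, 0.1388, 0.0006], 0.62)]
tunnel_sill [([0.5993, 0.1379, 0.0006], 0.82)]
hook []
hook_foot [([0.3775, 0.0276, 0.0264], 0.84)]
hook_rest [([0.375, -0.3096, -0.0007], 0.75)]
```

View pics/w9b.png

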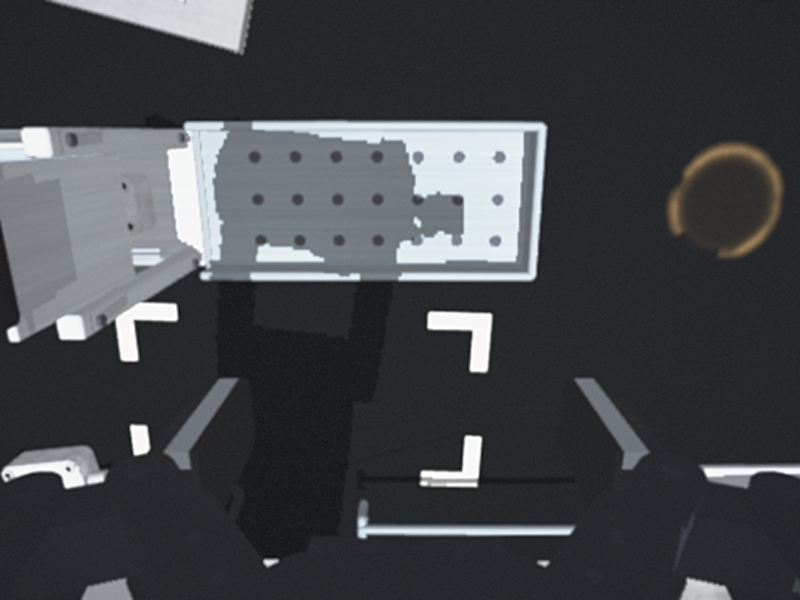

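Run:
```python
from h import *
o=arm.observe(); print(np.round(o['joints'],3))
for c in('top','side'):
    q=snap(c)
    for t in['hook','hook_foot','hook_rest']: print(c,t,best(arm.pinpoint,q,t,2))
```

```text
[-0.134 -0.063  1.752 -0.     1.454  1.438]
top hook [([0.3709, -0.3073, 0.0751], 0.83), ([0.6024, 0.1366, 0.0034], 0.62)]
top hook_foot []
top hook_rest [([0.3746, -0.3057, 0.0008], 0.82), ([0.3737, -0.3055, 0.0754], 0.5)]
side hook [([0.3711, -0.3114, 0.0769], 0.78)]
side hook_foot [([0.3754, 0.032, 0.0304], 0.81)]
side hook_rest [([0.3724, -0.3026, -0.0005], 0.65), ([0.3781, 0.0323, 0.0312], 0.35)]
```

```bash
python3 -m inch '[[-0.022,0.032,0,0,0,0],[-0.022,0.032,0,0,0,0],[-0.022,0.032,0,0,0,0],[-0.022,0.032,0,0,0,0],[-0.022,0.032,0,0,0,0]]' | sed -n '2p'
python3 -m inch '[[-0.022,0.033,0,0,0,0],[-0.022,0.033,0,0,0,0],[-0.022,0.033,0,0,0,0],[-0.022,0.033,0,0,0,0],[0,0,0,0,0,-0.12]]' | sed -n '2p'
python3 -m inch '[[0,0,0,0,0,-0.121],[0,0,0,0,0,-0.121],[0,0,0,0,0,-0.121],[0,0,0,0,0,-0.121],[0,0,0,0,0,-0.121]]' | sed -n '2p'
python3 -m inch '[[0,0,0,0,0,-0.121],[0,0,0,0,0,-0.121],[0,0,0,0,0,-0.121],[0,0,0,0,0,-0.121],[0,0,0,0,0,-0.121]]' | sed -n '2p'
python3 -m inch '[[0,0,0,0,0,-0.121],[0,0,0,0,0,-0.12],[0,0,0,0,0,0],[0,0,0,0,0,0],[0,0,0,0,0,0]]' | sed -n '2,3p'
python3 - <<'E'
from h import *
p=snap('wrist','w10.png'); st(); np.save('w10.npy',p['pose'])
cv2.imwrite('pics/w10b.png',cv2.resize(p['pixels'],(800,600),interpolation=cv2.INTER_CUBIC))
for t in['hook','hook_foot','hook_rest']: print(t,best(arm.pinpoint,p,t,3))
E
```

```text
ee_pos: [0.4608, -0.1627, 0.2182]
ee_pos: [0.3705, -0.2984, 0.2183]
ee_pos: [0.3738, -0.2938, 0.2181]
ee_pos: [0.3739, -0.2936, 0.2181]
ee_pos: [0.3739, -0.2937, 0.218]
orientation: [[0.002, 1.0, 0.0], [1.0, -0.002, -0.0], [-0.0, 0.0, -1.0]]
t 20.35 p [ 0.3739 -0.2937  0.218 ] R [[0.002, 1.0, 0.0], [1.0, -0.002, -0.0], [-0.0, 0.0, -1.0]] f [ 0.2  0.1 -0.2] op 0.0851 g 0.0
hook [([0.3756, -0.3084, 0.0761], 0.85)]
hook_foot []
hook_rest [([0.3736, -0.308, 0.0003], 0.57)]
```

View pics/w10b.png

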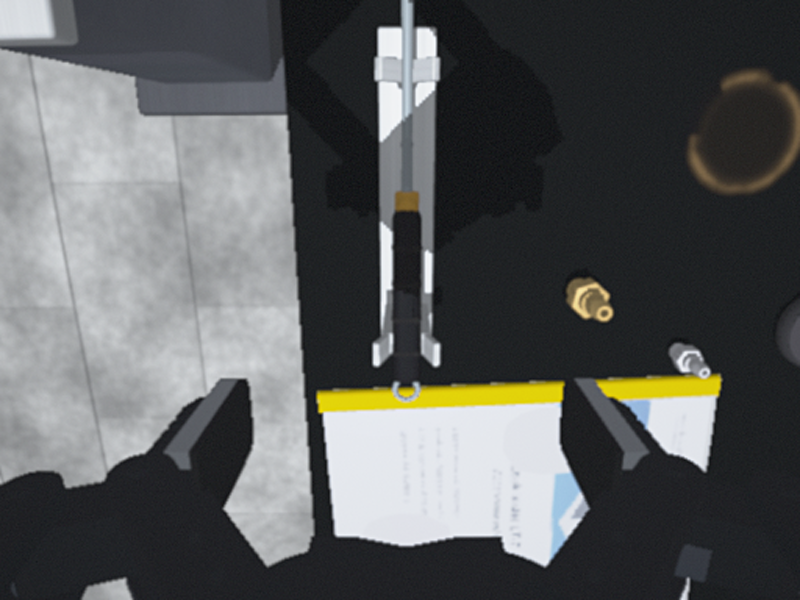

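Run:
```python
from h import *
p=snap('wrist'); s=0.64
u=lambda l,z:np.round(unproj(p,np.array(l)*s,z),4).tolist()
print('handle front/rear',u([[407,212],[405.5,384]],0.088)); print('rod',u([[407,2],[407,120]],0.055)); print('base',u([[378,28],[436,28],[380,330],[433,330]],.006))
print('cradle',u([[380,362],[432,362],[380,338],[430,338]],0.082), 'V', u([[374,70],[438,70]],.062))
```

```text
handle front/rear [[0.3753, -0.2604, 0.088], [0.3743, -0.3583, 0.088]]
rod [[0.3755, -0.1547, 0.055], [0.3754, -0.2141, 0.055]]
base [[0.3578, -0.1585, 0.006], [0.3935, -0.1586, 0.006], [0.3559, -0.3566, 0.006], [0.394, -0.3567, 0.006]]
cradle [[0.3596, -0.3474, 0.082], [0.3895, -0.3474, 0.082], [0.3599, -0.3326, 0.082], [0.3882, -0.3326, 0.082]] V [[0.358, -0.1889, 0.062], [0.3919, -0.189, 0.062]]
```

```bash
python3 -m inch '[[0,0.001,0.03,0,0,0],[0,0,0.035,0,0,0],[0,0,0.035,0,0,0],[0,0,0.03,0,0,0],[0,0,0.02,0,0,0]]' 0.05 | sed -n 2,4p
python3 -m inch '[[0,0,0.01,0,0,0],[0,0,0,0,0,0],[0,0,0,0,0,0],[0,0,0,0,0,0]]' | sed -n 2,4p
python3 -m inch '[[0,0,0,0,0,0],[0,0,0,0,0,0],[0,0,0,0,0,0],[0,0,0,0,0,0],[0,0,0,0,0,0]]' 0 20
python3 -m inch '[[0,0,0,0,0,0],[0,0,0,0,0,0],[0,0,0,0,0,0],[0,0,0,0,0,0]]' 0 110
```

```text
ee_pos: [0.3734, -0.2922, 0.0645]
orientation: [[0.001, 1.0, -0.003], [1.0, -0.001, 0.003], [0.003, -0.003, -1.0]]
ft_force: [0.2, -0.7, -0.2]
ee_pos: [0.3759, -0.2948, 0.0599]
orientation: [[0.0, 1.0, 0.002], [1.0, -0.0, -0.002], [-0.002, 0.002, -1.0]]
ft_force: [0.3, -0.1, -0.4]
time: 21.72
ee_pos: [0.3754, -0.2944, 0.0592]
orientation: [[-0.0, 1.0, 0.001], [1.0, 0.0, -0.002], [-0.002, 0.001, -1.0]]
ft_force: [-0.9, 0.7, 5.6]
opening: 0.0157
grip_force: 25.1
time: 22.05
ee_pos: [0.3755, -0.2946, 0.0596]
orientation: [[-0.0, 1.0, 0.001], [1.0, 0.0, -0.002], [-0.002, 0.001, -1.0]]
ft_force: [-0.4, 0.1, 7.9]
opening: 0.0143
grip_force: 107.4
```

```bash
python3 -m inch '[[0,0,-0.005,0,0,0],[0,0,-0.015,0,0,0],[0,0,-0.03,0,0,0],[0,0,-0.03,0,0,0],[0,0,-0.03,0,0,0]]' - 115| sed -n '2,6p'
python3 -m inch '[[0,0,-0.02,0,0,0],[0,0,-0.01,0,0,0],[0,0,0,0,0,0],[0,0,0,0,0,0]]' | sed -n '2,6p'
python3 - <<'E'
from h import *
for c in('side','wrist'):
    q=snap(c)
    for t in['hook','hook_foot']: print(c,t,best(arm.pinpoint,q,t,2))
st()
E
```

```text
ee_pos: [0.3742, -0.293, 0.1682]
orientation: [[0.0, 1.0, -0.001], [1.0, -0.0, 0.002], [0.002, -0.001, -1.0]]
ft_force: [0.5, -1.6, -1.2]
opening: 0.0144
grip_force: 112.2
ee_pos: [0.3746, -0.2934, 0.1971]
orientation: [[0.0, 1.0, -0.001], [1.0, -0.0, 0.001], [0.001, -0.001, -1.0]]
ft_force: [-0.6, 0.3, -1.4]
opening: 0.0142
grip_force: 112.3
side hook [([0.3755, -0.3102, 0.2137], 0.81)]
side hook_foot []
wrist hook [([0.3719, -0.3102, 0.2117], 0.92)]
wrist hook_foot [([0.3743, -0.3074, 0.2152], 0.16)]
t 23.1 p [ 0.3743 -0.2931  0.1964] R [[0.0, 1.0, -0.002], [1.0, -0.0, 0.002], [0.002, -0.002, -1.0]] f [ 1.2  0.7 -0.7] op 0.0142 g 112.3
```

```bash
python3 -m inch '[[0.004,0.015,0,0,0,0],[0.007,0.028,0,0,0,0],[0.007,0.028,0,0,0,0],[0.007,0.028,0,0,0,0],[0.007,0.028,0,0,0,0]]' | sed -n '2p'
python3 -m inch '[[0.007,0.028,0,0,0,0],[0.007,0.028,0,0,0,0],[0.007,0.028,0,0,0,0],[0.004,0.015,0,0,0,0],[0.001,0.0,0,0,0,0]]' | sed -n '2p'
python3 -m inch '[[0,0,0.02,0,0,0],[0,0,0.03,0,0,0],[0,0,0.02,0,0,0],[0,0,0,0,0,0],[0,0,0,0,0,0]]' | sed -n '2,6p'
python3 - <<'E'
from h import *
q=snap('side','s11.png'); st(); cv2.imwrite('pics/s11b.png',cv2.resize(q['pixels'][130:280,190:390],(800,600),interpolation=cv2.INTER_CUBIC))
for t in['hook','hook_foot','tray','tray_lip']: print(t,best(arm.pinpoint,q,t,2))
q=snap('top')
for t in['hook','hook_foot','tray']: print(t,best(arm.pinpoint,q,t,2))
E
```

```text
ee_pos: [0.5028, -0.2611, 0.1971]
ee_pos: [0.6029, -0.2345, 0.1968]
ee_pos: [0.5991, -0.2353, 0.126]
orientation: [[0.0, 1.0, -0.004], [1.0, -0.0, 0.002], [0.002, -0.004, -1.0]]
ft_force: [0.3, -0.1, -1.0]
opening: 0.0143
grip_force: 112.4
t 24.4 p [ 0.6004 -0.236   0.1282] R [[0.0, 1.0, -0.0], [1.0, -0.0, 0.0], [0.0, -0.0, -1.0]] f [-0.4  0.2 -0.2] op 0.0145 g 112.4
hook [([0.5971, -0.2506, 0.1425], 0.85)]
hook_foot [([0.4948, -0.3325, -0.0063], 0.62), ([0.6009, 0.0916, 0.1012], 0.58)]
tray [([0.6005, 0.0264, -0.0014], 0.6), ([0.7185, 0.276, -0.0026], 0.44)]
tray_lip [([0.6011, 0.1379, 0.0002], 0.67), ([0.7577, -0.1008, 0.0025], 0.21)]
hook []
hook_foot [([0.6058, 0.0912, 0.098], 0.46)]
tray [([0.6026, 0.0266, 0.0057], 0.86)]
```

View pics/s11b.png

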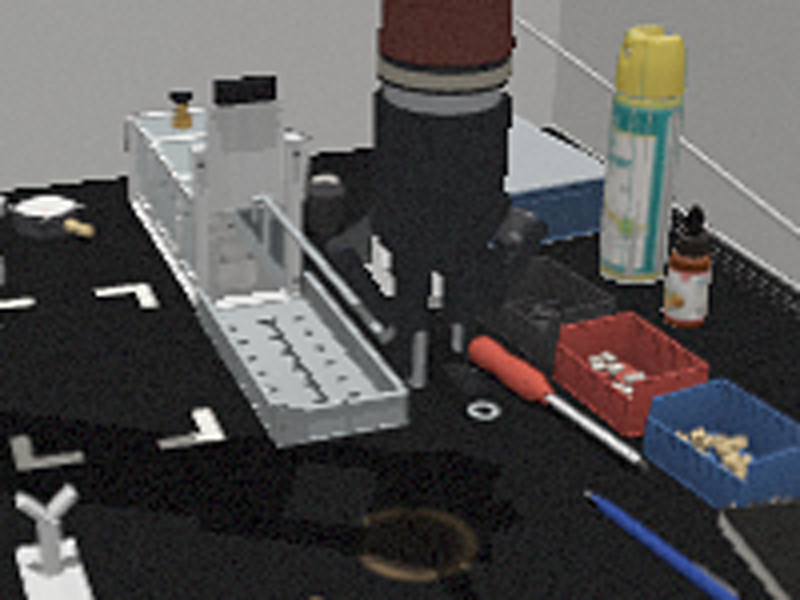

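```bash
python3 -m inch '[[0,0.001,0.02,0,0,0],[0,0,0.02,0,0,0],[0,0,0.01,0,0,0],[0,0,0,0,0,0],[0,0,0,0,0,0]]' | sed -n '2p;4,6p'
python3 - <<'E'
from h import *
for c in('side','top','side'):
    q=snap(c); print(best(arm.pinpoint,q,'hook_foot'))
    if c=='side': print(best(arm.pinpoint,q,'hook',1), best(arm.pinpoint,q,'part_a',3),best(arm.pinpoint,q,'part_c',3))
st()
E
```

```text
ee_pos: [0.6015, -0.2355, 0.0775]
ft_force: [0.6, 0.5, 0.0]
opening: 0.0142
grip_force: 112.5
[([0.6013, 0.0901, 0.0481], 0.7)]
[([0.5991, -0.2499, 0.093], 0.61)] [([0.6013, 0.2041, 0.0061], 0.54), ([0.5956, 0.2697, 0.0037], 0.39), ([0.4741, 0.3571, -0.0055], 0.25)] [([0.6013, 0.2041, 0.0061], 0.54), ([0.5956, 0.2697, 0.0037], 0.39), ([0.4741, 0.3571, -0.0055], 0.25)]
[]
[([0.6055, 0.0882, 0.0509], 0.88)]
[([0.5998, -0.2537, 0.0961], 0.52)] [([0.6013, 0.136, 0.004], 0.68), ([0.6001, 0.205, 0.0072], 0.57), ([0.5979, 0.2707, 0.002], 0.46)] [([0.6013, 0.136, 0.004], 0.68), ([0.6001, 0.205, 0.0072], 0.57), ([0.5979, 0.2707, 0.002], 0.46)]
t 25.82 p [ 0.6019 -0.2357  0.0781] R [[-0.0, 1.0, 0.0], [1.0, 0.0, -0.0], [-0.0, 0.0, -1.0]] f [-0.1  0.1 -1.7] op 0.0143 g 112.5
```

```bash
python3 -m inch '[[0.01,0,0,0,0,0],[0.02,0,0,0,0,0],[0.02,0,0,0,0,0],[0.02,0,0,0,0,0],[0.01,0,0,0,0,0]]' | sed -n '2p;4,6p'
python3 -m inch '[[0.01,0,0,0,0,0],[0.015,0,0,0,0,0],[0.015,0,0,0,0,0],[0.007,0,0,0,0,0],[0,0,0,0,0,0]]' | sed -n '2p;4,6p'
python3 -m inch '[[0,0,0.006,0,0,0],[0,0,0.006,0,0,0],[0,0,0.004,0,0,0],[0,0,0,0,0,0],[0,0,0,0,0,0]]' | sed -n '2p;4,6p'
python3 - <<'E'
from h import *
q=snap('side','s12.png'); st(); cv2.imwrite('pics/s12b.png',cv2.resize(q['pixels'][140:220,215:322],(800,600),interpolation=cv2.INTER_CUBIC))
print(best(arm.pinpoint,q,'hook_foot'),best(arm.pinpoint,q,'part_a',3),best(arm.pinpoint,q,'hook',1))
E
```

```text
ee_pos: [0.6015, -0.1531, 0.0777]
ft_force: [-0.6, -0.2, -1.5]
opening: 0.0143
grip_force: 112.5
ee_pos: [0.6018, -0.107, 0.0779]
ft_force: [-0.5, 0.7, -1.6]
opening: 0.0144
grip_force: 112.5
ee_pos: [0.6013, -0.1091, 0.0611]
ft_force: [0.4, -0.1, -1.1]
opening: 0.0141
grip_force: 112.5
t 27.12 p [ 0.6016 -0.1091  0.0616] R [[0.001, 1.0, -0.001], [1.0, -0.001, 0.0], [0.0, -0.001, -1.0]] f [ 0.3 -0.  -1.3] op 0.0146 g 112.5
[([0.6013, 0.2169, 0.0339], 0.63)] [([0.6, 0.2033, 0.0067], 0.66)] [([0.3721, -0.3048, 0.0016], 0.64)]
```

View pics/s12b.png

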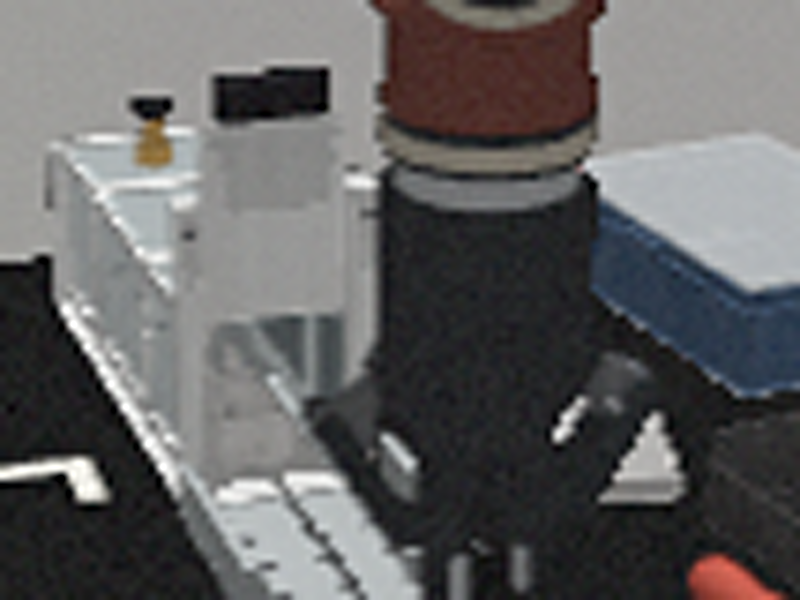

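```bash
python3 -m inch '[[-0.005,0,0,0,0,0],[-0.005,0,0,0,0,0],[-0.005,0,0,0,0,0],[-0.01,0,0,0,0,0],[-0.01,0,0,0,0,0]]' | sed -n '2p;4,6p'
python3 -m inch '[[-0.01,0,0,0,0,0],[-0.01,0,0,0,0,0],[-0.01,0,0,0,0,0],[-0.01,0,0,0,0,0],[-0.01,0,0,0,0,0]]' | sed -n '2p;4,6p'
python3 -m inch '[[0,0,0,0,0,0],[0,0,0,0,0,0]]' | sed -n '2p;4,6p'
python3 - <<'E'
from h import *
q=snap('side','s13.png'); st(); cv2.imwrite('pics/s13b.png',cv2.resize(q['pixels'][140:220,215:322],(800,600),interpolation=cv2.INTER_CUBIC))
print(best(arm.pinpoint,q,'hook_foot'),best(arm.pinpoint,q,'part_a',3),best(arm.pinpoint,q,'tray',1))
E
```

```text
ee_pos: [0.6018, -0.1445, 0.062]
ft_force: [-0.3, 1.4, -0.0]
opening: 0.0138
grip_force: 112.5
ee_pos: [0.6018, -0.1949, 0.0619]
ft_force: [0.8, -0.4, -0.5]
opening: 0.0141
grip_force: 112.5
ee_pos: [0.6019, -0.1945, 0.062]
ft_force: [0.7, 0.4, -1.2]
opening: 0.0142
grip_force: 112.5
t 28.32 p [ 0.6018 -0.194   0.062 ] R [[0.001, 1.0, 0.0], [1.0, -0.001, 0.0], [0.0, 0.0, -1.0]] f [ 0.3 -0.3 -0.8] op 0.0142 g 112.5
[([0.6026, 0.1298, 0.0323], 0.59)] [([0.6023, 0.1252, 0.006], 0.66), ([0.5991, 0.268, 0.0013], 0.5)] [([0.6028, 0.0278, 0.004], 0.88)]
```

View pics/s13b.png

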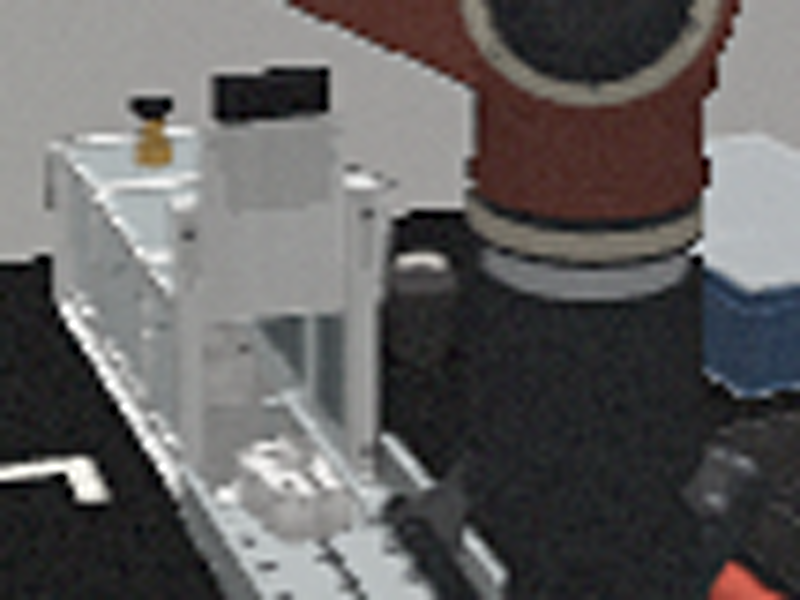

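```bash
python3 -m inch '[[-0.005,0,0,0,0,0],[-0.01,0,0,0,0,0],[-0.01,0,0,0,0,0],[-0.01,0,0,0,0,0],[-0.01,0,0,0,0,0]]' | sed -n '2p;4,6p'
python3 -m inch '[[-0.01,0,0,0,0,0],[-0.01,0,0,0,0,0],[-0.01,0,0,0,0,0],[-0.01,0,0,0,0,0],[-0.01,0,0,0,0,0]]' | sed -n '2p;4,6p'
python3 -m inch '[[-0.01,0,0,0,0,0],[-0.01,0,0,0,0,0],[-0.01,0,0,0,0,0],[-0.01,0,0,0,0,0],[-0.01,0,0,0,0,0]]' | sed -n '2p;4,6p'
python3 -m inch '[[-0.01,0,0,0,0,0],[-0.008,0,0,0,0,0],[-0.003,0,0,0,0,0],[0,0,0,0,0,0],[0,0,0,0,0,0]]' | sed -n '2p;4,6p'
python3 - <<'E'
from h import *
st(); q=snap('side','s14.png')
print(best(arm.pinpoint,q,'hook_foot'),best(arm.pinpoint,q,'part_a',3),best(arm.pinpoint,q,'tray',1))
q=snap('wrist','w14.png')
print(best(arm.pinpoint,q,'hook_foot'),best(arm.pinpoint,q,'part_a',3),best(arm.pinpoint,q,'tray',1))
E
```

```text
ee_pos: [0.6018, -0.24, 0.062]
ft_force: [-0.2, 0.7, -1.1]
opening: 0.0143
grip_force: 112.5
ee_pos: [0.6018, -0.2898, 0.0619]
ft_force: [0.4, 0.6, -1.1]
opening: 0.0142
grip_force: 112.5
ee_pos: [0.6018, -0.3397, 0.062]
ft_force: [0.5, 1.3, -0.5]
opening: 0.014
grip_force: 112.5
ee_pos: [0.6019, -0.3599, 0.062]
ft_force: [-0.5, -0.2, -1.6]
opening: 0.0141
grip_force: 112.5
t 30.13 p [ 0.6019 -0.3599  0.062 ] R [[0.0, 1.0, 0.0], [1.0, -0.0, -0.0], [-0.0, 0.0, -1.0]] f [-0.5 -0.2 -1.6] op 0.0141 g 112.5
[([0.6039, -0.0337, 0.0358], 0.72)] [([0.6027, -0.0378, 0.0038], 0.64), ([0.5959, 0.2737, 0.0023], 0.62)] [([0.5988, 0.0248, -0.0007], 0.97)]
[] [] []
```

```bash
python3 -m inch '[[0.003,0,0,0,0,0],[0,0,-0.008,0,0,0],[0,0,-0.008,0,0,0],[0.015,0,0,0,0,0],[0.025,0,0,0,0,0]]' | sed -n '2p;4,6p'
python3 -m inch '[[0.03,0,0,0,0,0],[0.03,0,0,0,0,0],[0.03,0,0,0,0,0],[0.03,0,0,0,0,0],[0.03,0,0,0,0,0]]' | sed -n '2p;4,6p'
python3 -m inch '[[0.02,0,0,0,0,0],[0.02,0,0,0,0,0],[0.02,0,0,0,0,0],[0.02,0,0,0,0,0],[0.02,0,0,0,0,0]]' | sed -n '2p;4,6p'
python3 -m inch '[[0.015,0,0,0,0,0],[0.008,0,0,0,0,0],[0.004,0,0,0,0,0],[0,0,0,0,0,0],[0,0,0,0,0,0]]' | sed -n '2p;4,6p'
python3 - <<'E'
from h import *
for c in('side','top'):
  q=snap(c); st()
  print(best(arm.pinpoint,q,'hook_foot'),best(arm.pinpoint,q,'part_a',3),best(arm.pinpoint,q,'tray',1))
E
```

```text
ee_pos: [0.6027, -0.3183, 0.0802]
ft_force: [0.2, -0.1, -0.3]
opening: 0.0139
grip_force: 112.5
ee_pos: [0.6018, -0.1645, 0.0788]
ft_force: [0.8, -0.4, -1.8]
opening: 0.0145
grip_force: 112.5
ee_pos: [0.6017, -0.0649, 0.0788]
ft_force: [0.2, 0.1, -0.9]
opening: 0.0143
grip_force: 112.5
ee_pos: [0.6019, -0.0401, 0.0781]
ft_force: [-0.2, 0.0, -1.3]
opening: 0.0142
grip_force: 112.5
t 32.25 p [ 0.6019 -0.0404  0.0781] R [[0.001, 1.0, 0.0], [1.0, -0.001, -0.0], [-0.0, 0.0, -1.0]] f [-0.1 -0.2 -0.7] op 0.0141 g 112.5
[] [([0.6017, -0.0565, 0.0936], 0.56), ([0.6048, -0.0394, 0.0047], 0.51), ([0.5979, 0.2688, 0.0035], 0.43)] [([0.6026, 0.0323, -0.001], 0.59)]
t 32.45 p [ 0.6019 -0.0404  0.078 ] R [[0.001, 1.0, -0.0], [1.0, -0.001, -0.0], [-0.0, -0.0, -1.0]] f [-0.5 -0.2 -0.9] op 0.0141 g 112.5
[] [([0.376, -0.3074, 0.0009], 0.75)] [([0.6017, 0.0284, 0.0036], 0.63)]
```

```bash
python3 -m inch '[[0,0,0.006,0,0,0],[0,0,0.006,0,0,0],[0,0,0.004,0,0,0],[0,0,0,0,0,0],[0,0,0,0,0,0]]' | sed -n '2p;4,6p'
python3 -m inch '[[-0.005,0,0,0,0,0],[-0.005,0,0,0,0,0],[-0.005,0,0,0,0,0],[-0.01,0,0,0,0,0],[-0.01,0,0,0,0,0]]' | sed -n '2p;4,6p'
python3 -m inch '[[-0.01,0,0,0,0,0],[-0.01,0,0,0,0,0],[-0.01,0,0,0,0,0],[-0.01,0,0,0,0,0],[-0.01,0,0,0,0,0]]' | sed -n '2p;4,6p'
python3 - <<'E'
from h import *
q=snap('side'); st()
print(best(arm.pinpoint,q,'hook_foot'),best(arm.pinpoint,q,'part_a',3),best(arm.pinpoint,q,'tray',1))
E
```

```text
ee_pos: [0.6013, -0.0395, 0.0611]
ft_force: [0.5, 0.3, -0.3]
opening: 0.0142
grip_force: 112.5
ee_pos: [0.6019, -0.0756, 0.0622]
ft_force: [0.1, 0.8, -1.2]
opening: 0.0139
grip_force: 112.5
ee_pos: [0.6018, -0.1259, 0.062]
ft_force: [-0.3, 0.7, -1.4]
opening: 0.0146
grip_force: 112.5
t 33.9 p [ 0.6019 -0.1277  0.0621] R [[0.001, 1.0, 0.0], [1.0, -0.001, -0.002], [-0.002, 0.0, -1.0]] f [-0.3 -1.5 -0.7] op 0.0133 g 112.5
[([0.602, 0.2011, 0.0318], 0.58)] [([0.6012, 0.1902, 0.0034], 0.64), ([0.6013, -0.0385, 0.0047], 0.44)] [([0.6015, 0.0284, -0.0003], 0.72)]
```

```bash
python3 -m inch '[[-0.01,0,0,0,0,0],[-0.01,0,0,0,0,0],[-0.01,0,0,0,0,0],[-0.01,0,0,0,0,0],[-0.01,0,0,0,0,0]]' | sed -n '2p;4,6p'
python3 -m inch '[[-0.01,0,0,0,0,0],[-0.01,0,0,0,0,0],[-0.01,0,0,0,0,0],[-0.01,0,0,0,0,0],[-0.01,0,0,0,0,0]]' | sed -n '2p;4,6p'
python3 -m inch '[[-0.01,0,0,0,0,0],[-0.01,0,0,0,0,0],[-0.01,0,0,0,0,0],[-0.01,0,0,0,0,0],[-0.01,0,0,0,0,0]]' | sed -n '2p;4,6p'
python3 -m inch '[[-0.008,0,0,0,0,0],[-0.004,0,0,0,0,0],[0,0,0,0,0,0],[0,0,0,0,0,0]]' | sed -n '2p;4,6p'
python3 - <<'E'
from h import *
q=snap('side','s15.png'); st(); cv2.imwrite('pics/s15b.png',cv2.resize(q['pixels'][140:240,215:348],(800,600),interpolation=cv2.INTER_CUBIC))
print(best(arm.pinpoint,q,'hook_foot'),best(arm.pinpoint,q,'part_a',3),best(arm.pinpoint,q,'tray',1))
E
```

```text
ee_pos: [0.6018, -0.1758, 0.062]
ft_force: [-0.2, 1.6, -0.9]
opening: 0.0145
grip_force: 112.5
ee_pos: [0.6018, -0.2258, 0.0619]
ft_force: [0.3, 1.7, -1.3]
opening: 0.0138
grip_force: 112.5
ee_pos: [0.6018, -0.2757, 0.0619]
ft_force: [-0.3, 0.7, -1.8]
opening: 0.0143
grip_force: 112.5
ee_pos: [0.6019, -0.2869, 0.062]
ft_force: [0.3, -0.1, -1.7]
opening: 0.0142
grip_force: 112.5
t 35.68 p [ 0.6019 -0.2866  0.062 ] R [[-0.0, 1.0, 0.0], [1.0, 0.0, 0.0], [0.0, 0.0, -1.0]] f [ 0.8  0.3 -0.8] op 0.0141 g 112.5
[([0.6026, 0.0362, 0.0322], 0.75)] [([0.604, -0.0401, 0.0031], 0.72), ([0.3816, 0.2686, -0.0018], 0.17)] [([0.599, 0.0284, -0.0012], 0.74)]
```

View pics/s15b.png

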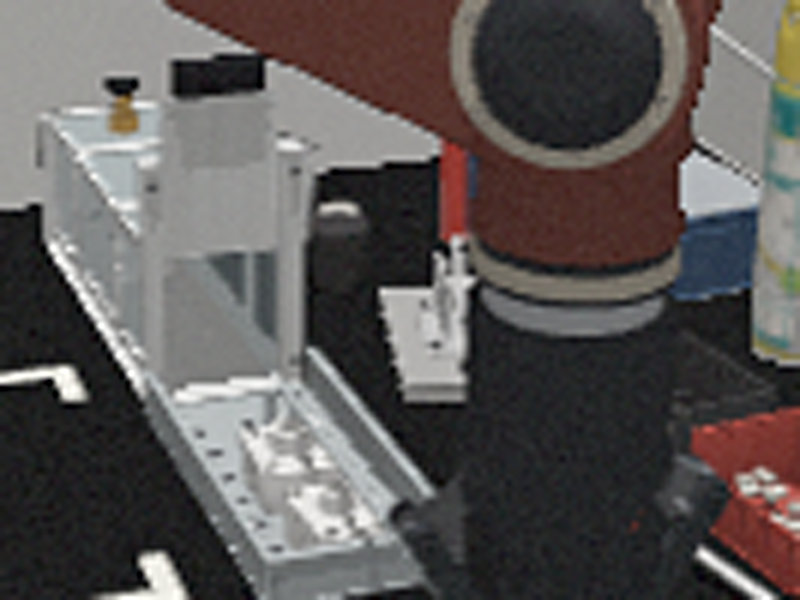

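```bash
python3 -m inch '[[0.003,0,0,0,0,0],[0,0,-0.008,0,0,0],[0,0,-0.008,0,0,0],[0.015,0,0,0,0,0],[0.025,0,0,0,0,0]]' | sed -n '2p;4,6p'
python3 -m inch '[[0.03,0,0,0,0,0],[0.03,0,0,0,0,0],[0.03,0,0,0,0,0],[0.03,0,0,0,0,0],[0.03,0,0,0,0,0]]' | sed -n '2p;4,6p'
python3 -m inch '[[0.02,0,0,0,0,0],[0.02,0,0,0,0,0],[0.02,0,0,0,0,0],[0.02,0,0,0,0,0],[0.02,0,0,0,0,0]]' | sed -n '2p;4,6p'
python3 - <<'E'
from h import *
for c in('side','top'):
  q=snap(c,'x16%s.png'%c); st()
  print(best(arm.pinpoint,q,'hook_foot'),best(arm.pinpoint,q,'part_a',4),best(arm.pinpoint,q,'part_c',4),best(arm.pinpoint,q,'tray',1))
E
```

```text
ee_pos: [0.6029, -0.2451, 0.0802]
ft_force: [-0.5, 0.3, -1.7]
opening: 0.0142
grip_force: 112.5
ee_pos: [0.6018, -0.0915, 0.0788]
ft_force: [0.0, 0.2, -1.6]
opening: 0.014
grip_force: 112.5
ee_pos: [0.6017, 0.0082, 0.0788]
ft_force: [-0.1, 0.3, -2.3]
opening: 0.0141
grip_force: 112.5
t 37.13 p [0.6015 0.0115 0.0786] R [[-0.003, 1.0, 0.001], [1.0, 0.003, 0.003], [0.003, 0.001, -1.0]] f [-0.9  1.7 -1.3] op 0.0141 g 112.5
[] [([0.6003, -0.0391, 0.0054], 0.65), ([0.6004, 0.025, 0.0003], 0.56)] [([0.6003, -0.0391, 0.0054], 0.65), ([0.6004, 0.025, 0.0003], 0.56)] [([0.6001, 0.0279, -0.0025], 0.65)]
t 37.38 p [0.6019 0.006  0.0783] R [[0.0, 1.0, 0.0], [1.0, -0.0, -0.0], [-0.0, 0.0, -1.0]] f [-0.3  0.6 -1.2] op 0.0143 g 112.5
[] [] [] [([0.601, 0.0266, 0.0054], 0.91)]
```

```bash
python3 -m inch '[[0.01,0,0,0,0,0],[0.01,0,0,0,0,0],[0.006,0,0,0,0,0],[0,0,0,0,0,0],[0,0,0,0,0,0]]' | sed -n '2p;4,6p'
python3 -m inch '[[0,0,0.005,0,0,0],[0,0,0.005,0,0,0],[0,0,0.003,0,0,0],[0,0,0.003,0,0,0],[0,0,0,0,0,0]]' | sed -n '2p;4,6p'
python3 -m inch '[[-0.005,0,0,0,0,0],[-0.005,0,0,0,0,0],[-0.005,0,0,0,0,0],[-0.01,0,0,0,0,0],[-0.01,0,0,0,0,0]]' | sed -n '2p;4,6p'
python3 -m inch '[[-0.01,0,0,0,0,0],[-0.01,0,0,0,0,0],[-0.01,0,0,0,0,0],[-0.01,0,0,0,0,0],[-0.01,0,0,0,0,0]]' | sed -n '2p;4,6p'
python3 -m inch '[[-0.01,0,0,0,0,0],[-0.01,0,0,0,0,0],[-0.01,0,0,0,0,0],[-0.005,0,0,0,0,0],[0,0,0,0,0,0]]' | sed -n '2p;4,6p'
python3 - <<'E'
from h import *
q=snap('side','s17.png'); st(); cv2.imwrite('pics/s17b.png',cv2.resize(q['pixels'][140:240,215:348],(800,600),interpolation=cv2.INTER_CUBIC))
print(best(arm.pinpoint,q,'hook_foot'),best(arm.pinpoint,q,'part_a',4),best(arm.pinpoint,q,'tray',1))
E
```

```text
ee_pos: [0.6018, 0.033, 0.0779]
ft_force: [-0.7, -0.0, -1.4]
opening: 0.0141
grip_force: 112.5
ee_pos: [0.6011, 0.0321, 0.0607]
ft_force: [0.1, -0.1, -0.7]
opening: 0.0138
grip_force: 112.5
ee_pos: [0.602, -0.0036, 0.0622]
ft_force: [-0.1, 0.3, -1.1]
opening: 0.0145
grip_force: 112.5
ee_pos: [0.6018, -0.0539, 0.062]
ft_force: [-0.2, 1.0, -1.8]
opening: 0.0141
grip_force: 112.5
ee_pos: [0.6019, -0.0891, 0.062]
ft_force: [0.5, 0.4, -1.8]
opening: 0.0144
grip_force: 112.5
t 39.72 p [ 0.6019 -0.0884  0.062 ] R [[0.001, 1.0, 0.0], [1.0, -0.001, -0.0], [-0.0, 0.0, -1.0]] f [-0.1 -1.  -1.9] op 0.0144 g 112.5
[([0.5972, -0.1056, 0.0792], 0.67), ([0.6026, 0.2376, 0.0344], 0.55)] [([0.601, 0.2306, 0.0018], 0.64), ([0.5988, 0.0259, 0.0042], 0.58), ([0.6013, -0.0401, 0.0061], 0.43)] [([0.6003, 0.0295, 0.0037], 0.9)]
```

```bash
python3 -m inch '[[-0.005,0,0,0,0,0],[-0.01,0,0,0,0,0],[-0.01,0,0,0,0,0],[-0.01,0,0,0,0,0],[-0.01,0,0,0,0,0]]' | sed -n '2p;4,6p'
python3 -m inch '[[-0.01,0,0,0,0,0],[-0.01,0,0,0,0,0],[-0.01,0,0,0,0,0],[-0.01,0,0,0,0,0],[-0.01,0,0,0,0,0]]' | sed -n '2p;4,6p'
python3 -m inch '[[-0.01,0,0,0,0,0],[-0.01,0,0,0,0,0],[-0.01,0,0,0,0,0],[-0.01,0,0,0,0,0],[0,0,0,0,0,0]]' | sed -n '2p;4,6p'
python3 - <<'E'
from h import *
q=snap('side','s18.png'); st()
print(best(arm.pinpoint,q,'hook_foot'),best(arm.pinpoint,q,'part_a',4),best(arm.pinpoint,q,'tray',1))
q=snap('top'); print(best(arm.pinpoint,q,'hook_foot'),best(arm.pinpoint,q,'part_a',4),best(arm.pinpoint,q,'tray',1))
E
```

```text
ee_pos: [0.6018, -0.134, 0.062]
ft_force: [0.5, 0.7, -0.9]
opening: 0.014
grip_force: 112.5
ee_pos: [0.6018, -0.1838, 0.062]
ft_force: [-0.1, 0.7, -0.7]
opening: 0.014
grip_force: 112.5
ee_pos: [0.6019, -0.2248, 0.0622]
ft_force: [0.4, 0.0, -0.9]
opening: 0.0143
grip_force: 112.5
t 41.17 p [ 0.6019 -0.2239  0.0621] R [[0.001, 1.0, 0.0], [1.0, -0.001, -0.0], [-0.0, 0.0, -1.0]] f [ 0.  -0.6 -0.7] op 0.014 g 112.5
[([0.6036, 0.0994, 0.0337], 0.7)] [([0.6013, 0.1008, 0.0336], 0.59), ([0.6007, -0.0388, 0.0042], 0.5), ([0.5988, 0.0252, 0.0052], 0.47), ([0.6014, 0.0946, 0.0033], 0.43)] [([0.5981, 0.0264, -0.0006], 0.62)]
[([0.6071, 0.107, 0.0292], 0.61)] [([0.5969, -0.0391, 0.0011], 0.64), ([0.6067, 0.0312, 0.0037], 0.48), ([0.5972, 0.0921, 0.0036], 0.46)] [([0.601, 0.0273, 0.0017], 0.75)]
```

```bash
python3 -m inch '[[0.003,0,0,0,0,0],[0,0,-0.01,0,0,0],[0,0,-0.02,0,0,0],[0,0,-0.03,0,0,0],[0,0,-0.03,0,0,0]]' | sed -n '2p;4,6p'
python3 -m inch '[[0,0,-0.03,0,0,0],[0,0,-0.015,0,0,0],[0,0,0,0,0,0],[-0.004,-0.014,0,0,0,0],[-0.009,-0.028,0,0,0,0]]' | sed -n '2p;4,6p'
python3 -m inch '[[-0.009,-0.028,0,0,0,0],[-0.009,-0.028,0,0,0,0],[-0.009,-0.028,0,0,0,0],[-0.009,-0.028,0,0,0,0],[-0.009,-0.028,0,0,0,0]]' | sed -n '2p;4,6p'
python3 -m inch '[[-0.009,-0.028,0,0,0,0],[-0.006,-0.015,0,0,0,0],[0,-0.0015,0,0,0,0],[0,0,0,0,0,0],[0,0,0,0,0,0]]' | sed -n '2,6p'
python3 - <<'E'
from h import *
for c in('side','wrist','top'):
  q=snap(c,'x19%s.png'%c)
  print(c,best(arm.pinpoint,q,'hook_foot'),best(arm.pinpoint,q,'hook',1),best(arm.pinpoint,q,'hook_rest',1),best(arm.pinpoint,q,'part_a',4),best(arm.pinpoint,q,'tray',1))
  if c=='wrist': np.save('w19.npy',q['pose'])
st()
E
```

```text
ee_pos: [0.6011, -0.219, 0.1525]
ft_force: [0.7, -0.4, -0.7]
opening: 0.0146
grip_force: 112.5
ee_pos: [0.5604, -0.2317, 0.1955]
ft_force: [0.0, 0.1, -0.7]
opening: 0.0144
grip_force: 112.5
ee_pos: [0.4177, -0.277, 0.1944]
ft_force: [-0.3, -0.6, -1.6]
opening: 0.0142
grip_force: 112.5
ee_pos: [0.3755, -0.2922, 0.1959]
orientation: [[-0.0, 1.0, -0.001], [1.0, 0.0, 0.001], [0.001, -0.001, -1.0]]
ft_force: [0.7, -0.0, -1.1]
opening: 0.0143
grip_force: 112.6
side [] [([0.3738, -0.3079, 0.2148], 0.74)] [([0.6, 0.0915, 0.003], 0.28)] [([0.7147, 0.2786, 0.0017], 0.73), ([0.6008, 0.0932, 0.001], 0.57), ([0.6037, -0.0385, 0.0054], 0.55), ([0.5994, 0.0228, 0.0018], 0.54)] [([0.5994, 0.0284, -0.0017], 0.77)]
wrist [] [([0.376, -0.3078, 0.2104], 0.91)] [([0.3693, -0.3053, -0.0011], 0.73)] [] []
top [([0.3804, 0.0348, 0.1679], 0.56)] [] [([0.3753, -0.3084, -0.0028], 0.87)] [([0.6043, 0.0307, 0.0041], 0.59), ([0.5969, -0.0369, -0.0002], 0.56), ([0.6005, 0.0931, 0.0013], 0.5)] [([0.6016, 0.0279, 0.006], 0.58)]
t 44.08 p [ 0.3753 -0.2927  0.197 ] R [[0.0, 1.0, 0.0], [1.0, -0.0, -0.0], [-0.0, 0.0, -1.0]] f [-0.5  0.5 -1.5] op 0.0141 g 112.6
```

```bash
python3 -m inch '[[-0.0017,0,0.02,0,0,0],[0,0,0.03,0,0,0],[0,0,0.03,0,0,0],[0,0,0.02,0,0,0],[0,0,0.01,0,0,0]]' | sed -n '2p;4,6p'
python3 -m inch '[[0,0,0.005,0,0,0],[0,0,0,0,0,0],[0,0,0,0,0,0],[0,0,0,0,0,0]]' | sed -n '2p;4,6p'
python3 -m inch '[[0,0,0.006,0,0,0],[0,0,0.006,0,0,0],[0,0,0.004,0,0,0],[0,0,0,0,0,0],[0,0,0,0,0,0]]' | sed -n '2p;4,6p'
python3 -m inch '[[0,0,0.003,0,0,0],[0,0,0.002,0,0,0],[0,0,0,0,0,0],[0,0,0,0,0,0]]' | sed -n '2p;4,6p'
python3 -m inch '[[0,0,0.001,0,0,0],[0,0,0,0,0,0],[0,0,0,0,0,0]]' | sed -n '2,6p'
```

```text
ee_pos: [0.3737, -0.2928, 0.0835]
ft_force: [-0.7, 0.7, -1.8]
opening: 0.0141
grip_force: 112.6
ee_pos: [0.3764, -0.2954, 0.0839]
ft_force: [0.1, 0.1, -1.4]
opening: 0.0142
grip_force: 112.5
ee_pos: [0.375, -0.2941, 0.0654]
ft_force: [0.1, -1.1, -1.3]
opening: 0.0144
grip_force: 112.6
ee_pos: [0.3753, -0.2943, 0.0608]
ft_force: [0.1, -0.0, -0.0]
opening: 0.0143
grip_force: 112.6
ee_pos: [0.3754, -0.2944, 0.06]
orientation: [[-0.0, 1.0, 0.0], [1.0, 0.0, -0.0], [-0.0, 0.0, -1.0]]
ft_force: [-0.1, 0.3, -0.8]
opening: 0.0142
grip_force: 112.6
```

```bash
python3 -m inch '[[0,0,0.001,0,0,0],[0,0,0,0,0,0],[0,0,0,0,0,0]]' | sed -n '2p;4,6p'
python3 -m inch '[[0,0,0,0,0,0],[0,0,0,0,0,0],[0,0,0,0,0,0]]' 0.03 | sed -n '2p;4,6p'
python3 -m inch '[[0,0,0,0,0,0],[0,0,-0.02,0,0,0],[0,0,-0.03,0,0,0],[0,0,-0.03,0,0,0],[0,0,-0.04,0,0,0]]' 0.06 | sed -n '2p;4,6p'
python3 -m inch '[[0,0,-0.03,0,0,0],[0,0,-0.02,0,0,0],[0,0,0,0,0,0],[0,0,0,0,0,0]]' 0.085 | sed -n '2p;4,6p'
python3 - <<'E'
from h import *
for c in('side','wrist','top'):
  q=snap(c,'x20%s.png'%c)
  print(c,best(arm.pinpoint,q,'hook_foot'),best(arm.pinpoint,q,'hook',1),best(arm.pinpoint,q,'hook_rest',1),best(arm.pinpoint,q,'tray',1))
  if c=='wrist':
    np.save('w20.npy',q['pose']); a=cv2.imread('pics/w10.png'); m=arm.outline_of(q,'hook')[0]['mask']; print('mask cols per row', [(r,np.where(m[r])[0][[0,-1]].tolist()) for r in range(0,384,30) if m[r].any()])
st()
E
```

```text
ee_pos: [0.3754, -0.2945, 0.0596]
ft_force: [-2.1, 1.1, 4.3]
opening: 0.0141
grip_force: 113.4
ee_pos: [0.3754, -0.2944, 0.0588]
ft_force: [-0.5, 0.3, -0.3]
opening: 0.0298
grip_force: 0.0
ee_pos: [0.3741, -0.2931, 0.1777]
ft_force: [-0.3, -0.7, -0.2]
opening: 0.0598
grip_force: 0.0
ee_pos: [0.3759, -0.2949, 0.2304]
ft_force: [0.5, 0.7, -0.6]
opening: 0.0852
grip_force: 0.0
side [([0.3764, 0.0297, 0.0314], 0.75)] [([0.3742, -0.3072, 0.0763], 0.86)] [([0.3727, -0.308, 0.0015], 0.79)] [([0.597, 0.0277, -0.0005], 0.74)]
wrist [] [([0.3783, -0.3078, 0.0753], 0.62)] [([0.3738, -0.3098, -0.0012], 0.81)] []
mask cols per row [(0, [257, 263]), (30, [258, 263]), (60, [257, 263]), (90, [257, 263]), (120, [257, 265]), (150, [252, 270]), (180, [252, 269]), (210, [254, 270]), (240, [255, 268])]
top [([0.3794, 0.0328, 0.0273], 0.56)] [([0.375, -0.3059, 0.076], 0.62)] [([0.3762, -0.3094, 0.001], 0.79)] [([0.604, 0.028, 0.0028], 0.91)]
t 47.88 p [ 0.3754 -0.2944  0.229 ] R [[-0.0, 1.0, 0.0], [1.0, 0.0, -0.0], [-0.0, 0.0, -1.0]] f [ 0.2 -0.4  0.2] op 0.0852 g 0.0
```

```bash
python3 -m inch '[[0,0,-0.012,0,0,0.12],[0,0,-0.012,0,0,0.121],[0,0,-0.012,0,0,0.121],[0,0,-0.012,0,0,0.121],[0,0,-0.012,0,0,0.121]]' | sed -n '2p'
python3 -m inch '[[0,0,0,0,0,0.121],[0,0,0,0,0,0.121],[0,0,0,0,0,0.121],[0,0,0,0,0,0.121],[0,0,0,0,0,0.121]]' | sed -n '2p'
python3 -m inch '[[0,0,0,0,0,0.121],[0,0,0,0,0,0.121],[0,0,0,0,0,0.12],[0.01,-0.02,0,0,0,0],[0.016,-0.0315,0,0,0,0]]' | sed -n '2,3p'
python3 -m inch '[[0.016,-0.0315,0,0,0,0],[0.016,-0.0315,0,0,0,0],[0.016,-0.0315,0,0,0,0],[0.016,-0.0315,0,0,0,0],[0.016,-0.0315,0,0,0,0]]' | sed -n '2p'
python3 -m inch '[[0.016,-0.0315,0,0,0,0],[0.016,-0.0315,0,0,0,0],[0.016,-0.0315,0,0,0,0],[0.016,-0.0315,0,0,0,0],[0.016,-0.0315,0,0,0,0]]' | sed -n '2p'
python3 -m inch '[[0.016,-0.0315,0,0,0,0],[0.012,-0.020,0,0,0,0],[0.003,-0.005,0,0,0,0],[0,0,0,0,0,0],[0,0,0,0,0,0]]' | sed -n '2,4p'
python3 - <<'E'
from h import *
st()
for c in('side','wrist'):
  q=snap(c); print(c,best(arm.pinpoint,q,'gate_grip'),best(arm.pinpoint,q,'tray',1),best(arm.pinpoint,q,'part_a',4))
E
```

```text
ee_pos: [0.3753, -0.2944, 0.2896]
ee_pos: [0.3754, -0.2944, 0.2891]
ee_pos: [0.4009, -0.244, 0.289]
orientation: [[1.0, -0.005, -0.0], [-0.005, -1.0, -0.001], [-0.0, 0.001, -1.0]]
ee_pos: [0.4819, -0.0837, 0.2893]
ee_pos: [0.562, 0.0739, 0.2891]
ee_pos: [0.5922, 0.1282, 0.2888]
orientation: [[1.0, -0.0, -0.001], [-0.0, -1.0, -0.001], [-0.001, 0.001, -1.0]]
ft_force: [-0.3, -0.1, 0.2]
t 50.38 p [0.5922 0.1282 0.2888] R [[1.0, -0.0, -0.001], [-0.0, -1.0, -0.001], [-0.001, 0.001, -1.0]] f [-0.3 -0.1  0.2] op 0.0853 g 0.0
side [([0.6042, 0.152, 0.1896], 0.91)] [([0.6034, 0.027, -0.0012], 0.97)] [([0.5976, 0.0224, 0.0025], 0.67), ([0.6019, 0.0949, -0.0001], 0.64), ([0.6038, -0.0411, 0.0028], 0.56)]
wrist [([0.5996, 0.1462, 0.1911], 0.93)] [] [([0.6019, 0.0932, 0.0029], 0.96), ([0.6003, 0.0275, 0.003], 0.87), ([0.5994, -0.037, 0.0076], 0.73)]
```

```bash
python3 -m inch '[[0.006,-0.01,0,0,0,0],[0.004,-0.01,0,0,0,0],[0,0,0,0,0,0],[0,0,0,0,0,0]]' | sed -n '2p'
python3 -m inch '[[0,0,0.03,0,0,0],[0,0,0.03,0,0,0],[0,0,0.025,0,0,0],[0,0,0.015,0,0,0],[0,0,0.006,0,0,0]]' | sed -n '2p;4p'
python3 -m inch '[[0,0,0,0,0,0],[0,0,0,0,0,0],[0,0,0,0,0,0],[0,0,0,0,0,0],[0,0,0,0,0,0]]' 0.0 20 | sed -n '2p;4,6p'
python3 -m inch '[[0,0,0,0,0,0],[0,0,0,0,0,0],[0,0,0,0,0,0],[0,0,0,0,0,0],[0,0,0,0,0,0]]' 0.0 20 | sed -n '2p;4,6p'
python3 -m inch '[[0,0,0,0,0,0],[0,0,0,0,0,0],[0,0,0,0,0,0]]' 0.0 60 | sed -n '2p;4,6p'
```

```text
ee_pos: [0.6026, 0.1495, 0.2887]
ee_pos: [0.6007, 0.1484, 0.1793]
ft_force: [0.2, 0.3, -0.5]
ee_pos: [0.6033, 0.1487, 0.1848]
ft_force: [0.4, 0.3, -0.0]
opening: 0.0249
grip_force: 0.0
ee_pos: [0.6031, 0.1483, 0.1841]
ft_force: [0.7, -1.1, 3.9]
opening: 0.0135
grip_force: 25.2
ee_pos: [0.603, 0.1484, 0.1835]
ft_force: [1.9, -2.5, 4.6]
opening: 0.0124
grip_force: 64.0
```

```bash
python3 -m inch '[[0,0,0.01,0,0,0],[0,0,0.02,0,0,0],[0,0,0.02,0,0,0],[0,0,0.015,0,0,0],[0,0,0.008,0,0,0]]' | sed -n '2p;4,6p'
python3 -m inch '[[0,0,0.004,0,0,0],[0,0,0.003,0,0,0],[0,0,0,0,0,0],[0,0,0,0,0,0]]' | sed -n '2p;4,6p'
python3 -m inch '[[0,0,0.002,0,0,0],[0,0,0,0,0,0],[0,0,0,0,0,0]]' | sed -n '2p;4,6p'
python3 -m inch '[[0,0,0.002,0,0,0],[0,0,0,0,0,0],[0,0,0,0,0,0]]' | sed -n '2p;4,6p'
```

```text
ee_pos: [0.603, 0.1484, 0.1084]
ft_force: [4.0, -2.5, 5.0]
opening: 0.0124
grip_force: 64.1
ee_pos: [0.603, 0.1484, 0.1024]
ft_force: [5.4, -3.0, -2.0]
opening: 0.0121
grip_force: 63.4
ee_pos: [0.603, 0.1484, 0.102]
ft_force: [3.2, -3.9, 5.7]
opening: 0.0122
grip_force: 64.2
ee_pos: [0.6031, 0.1484, 0.1019]
ft_force: [-2.8, -4.0, 13.8]
opening: 0.0125
grip_force: 65.3
```

```bash
python3 -m inch '[[0,0,0.002,0,0,0],[0,0,0.002,0,0,0],[0,0,0,0,0,0],[0,0,0,0,0,0]]' | sed -n '2p;4,6p'
python3 - <<'E'
from h import *
for i in range(2):
  q=snap('side'); print(best(arm.pinpoint,q,'gate_grip'),best(arm.pinpoint,q,'gate'))
E
```

```text
ee_pos: [0.6033, 0.1484, 0.1018]
ft_force: [-12.6, -5.7, 30.7]
opening: 0.0122
grip_force: 67.5Traceback (most recent call last):
  File "<stdin>", line 3, in <module>
  File "h.py", line 9, in best
    return [(np.round(r[k],4).tolist(),round(r['score'],2)) for r in f(p,t)[:n]]
                                                                     ~^^^^^
ValueError: it knows: bay, black_stopper, brass_fitting, gate_grip, gauge, grey_stopper, hook, hook_foot, hook_rest, part, screwdriver, spare_housing, tray, tray_lip, tunnel, tunnel_sill
```

```bash
python3 -m inch '[[0,0,-0.003,0,0,0],[0,0,-0.001,0,0,0],[0,0,0,0,0,0]]' | sed -n '2p;4,6p'
python3 -m inch '[[0,0,0,0,0,0],[0,0,0,0,0,0],[0,0,0,0,0,0],[0,0,0,0,0,0]]' 0.06 | sed -n '2p;4,6p'
python3 -m inch '[[0,0,-0.02,0,0,0],[0,0,-0.04,0,0,0],[0,0,-0.04,0,0,0],[0,0,-0.03,0,0,0],[0,0,-0.02,0,0,0]]' 0.085 | sed -n '2p;4p'
python3 -m inch '[[0,0.02,-0.01,0,0,0],[0,0.04,0,0,0,0],[0,0.04,0,0,0,0],[0,0.015,0,0,0,0],[0,0.005,0,0,0,0]]' | sed -n '2p;4p'
python3 -m inch '[[0,0,0,0,0,0],[0,0,0,0,0,0],[0,0,0,0,0,0]]' | sed -n '2p;4p'
python3 - <<'E'
from h import *
st()
for c in('side','wrist','top'):
  q=snap(c,'x22%s.png'%c); print(c)
  for t in('gate_grip','tray','tray_lip','screwdriver','bay','part_a'): print(t,best(arm.pinpoint,q,t,3))
  if c=='wrist':
    np.save('w22.npy',q['pose'])
    m=arm.outline_of(q,'tray')[0]['mask'].astype(np.uint8); print(cv2.minAreaRect(cv2.findNonZero(m)))
E
```

```text
ee_pos: [0.6031, 0.1484, 0.102]
ft_force: [-2.5, -3.9, 12.9]
opening: 0.0119
grip_force: 65.2
ee_pos: [0.6012, 0.1488, 0.0975]
ft_force: [-0.5, 0.4, 0.2]
opening: 0.0594
grip_force: 0.0
ee_pos: [0.6033, 0.149, 0.2529]
ft_force: [1.3, 0.4, -0.7]
ee_pos: [0.602, 0.0264, 0.2581]
ft_force: [0.0, 0.9, 0.3]
ee_pos: [0.6023, 0.03, 0.2586]
ft_force: [-0.4, 0.2, 0.1]
t 55.97 p [0.6023 0.03   0.2586] R [[1.0, 0.001, -0.001], [0.001, -1.0, 0.001], [-0.001, -0.001, -1.0]] f [-0.4  0.2  0.1] op 0.085 g 0.0
side
gate_grip [([0.6033, 0.1512, 0.1096], 0.8)]
tray [([0.5991, 0.0251, -0.0012], 0.97), ([0.6025, 0.1527, -0.0009], 0.63)]
tray_lip [([0.6024, 0.1411, -0.0017], 0.56)]
screwdriver [([0.7592, -0.1011, 0.0023], 0.72), ([0.3733, -0.3054, 0.0006], 0.37)]
bay []
part_a [([0.5963, 0.0277, 0.0034], 0.7), ([0.601, 0.0945, -0.0003], 0.54), ([0.6021, -0.0393, 0.0041], 0.48)]
wrist
gate_grip [([0.6041, 0.1407, 0.1074], 0.65)]
tray [([0.6036, 0.1412, 0.0024], 0.24)]
tray_lip [([0.7128, 0.2735, -0.0036], 0.18)]
screwdriver [([0.7609, -0.1024, -0.0014], 0.77)]
bay []
part_a [([0.6038, 0.0278, -0.0004], 0.75), ([0.5995, 0.0929, -0.0001], 0.7)]
((263.75823974609375, 150.31777954101562), (200.05767822265625, 88.60897827148438), 0.3978809416294098)
top
gate_grip [([0.6018, 0.1488, 0.1027], 0.65), ([0.3769, -0.3077, -0.0006], 0.18)]
tray [([0.6011, 0.0243, 0.003], 0.66)]
tray_lip []
screwdriver [([0.7607, -0.1077, 0.0009], 0.42)]
bay []
part_a [([0.5969, -0.0396, -0.0001], 0.57)]
```

Run:
```python
from h import *
p=snap('wrist'); s=.64
im=cv2.imread('pics/w9.png'); q=dict(p); q['pose']=np.load('w9.npy')
u=lambda l,z:np.round(unproj(q,np.array(l)*s,z),4).tolist()
print('tray rim',u([[546,123],[535,279]],.029)); print('bay TL TR BR',u([[117,304],[492,313],[478,486]],0))
print('stand',u([[242,52],[46,0],[252,0]],0.005))
# tape by threshold now, both cams
for c,pose in(('wrist',None),('top',None)):
    z=p if c=='wrist' else snap('top'); g=cv2.cvtColor(z['pixels'],cv2.COLOR_BGR2GRAY)
    cs=unproj(p,[[0,0]],0)
    n,l,stt,cen=cv2.connectedComponentsWithStats((g>150).astype(np.uint8))
    for i in range(1,n):
        if stt[i,4]>15:
            X=unproj(z,[cen[i]],0)[0]
            if .35<X[0]<.545 and -.09<X[1]<.23:
                ys,xs=np.where(l==i); W=unproj(z,np.c_[xs,ys],0); print(c,stt[i].tolist(),'x',W[:,0].min().round(4),W[:,0].max().round(4),'y',W[:,1].min().round(4),W[:,1].max().round(4))
```

```text
tray rim [[0.6514, -0.0853, 0.029], [0.554, -0.0853, 0.029]]
bay TL TR BR [[0.5271, 0.2085, 0.0], [0.5205, -0.0633, 0.0], [0.3732, -0.0593, 0.0]]
stand [[0.6944, 0.1015, 0.005], [0.7258, 0.2211, 0.005], [0.7239, 0.093, 0.005]]
wrist [116, 207, 8, 8, 46] x 0.519 0.5286 y 0.2021 0.212
wrist [139, 208, 14, 10, 104] x 0.5149 0.5272 y 0.1659 0.1829
wrist [295, 212, 37, 34, 610] x 0.4752 0.5216 y -0.0628 -0.0167
wrist [109, 221, 21, 20, 236] x 0.4825 0.5094 y 0.1992 0.2241
wrist [289, 282, 36, 28, 428] x 0.3763 0.4196 y -0.0598 -0.0123
wrist [153, 299, 6, 8, 39] x 0.3812 0.3927 y 0.1698 0.1778
top [207, 209, 13, 13, 86] x 0.482 0.5266 y 0.1665 0.2112
top [274, 208, 9, 13, 72] x 0.4729 0.5183 y -0.0639 -0.0344
top [207, 237, 13, 13, 85] x 0.3797 0.4243 y 0.1702 0.2134
```

```bash
python3 -m inch '[[0.02,0.004,0,0,0,0],[0.03,0.004,0,0,0,0],[0.022,0,0,0,0,0],[0,0,0.03,0,0,0],[0,0,0.04,0,0,0]]' 0.07 | sed -n '2p;4p'
python3 -m inch '[[0,0,0.04,0,0,0],[0,0,0.04,0,0,0],[0,0,0.03,0,0,0],[0,0,0.03,0,0,0],[0,0,0.02,0,0,0]]' | sed -n '2p;4p'
python3 -m inch '[[0,0,0.01,0,0,0],[0,0,0.008,0,0,0],[0,0,0.004,0,0,0],[0,0,0,0,0,0],[0,0,0,0,0,0]]' | sed -n '2p;4p'
python3 - <<'E'
from h import *
st(); q=snap('side'); print(best(arm.pinpoint,q,'tray',1),best(arm.pinpoint,q,'part_a',3))
E
```

```text
ee_pos: [0.6787, 0.0201, 0.1938]
ft_force: [1.1, -0.7, -0.3]
ee_pos: [0.6723, 0.0207, 0.0249]
ft_force: [-0.7, -0.2, 0.2]
ee_pos: [0.6756, 0.0205, 0.0086]
ft_force: [0.5, -0.5, 0.2]
t 58.42 p [0.6756 0.0205 0.0086] R [[1.0, -0.0, 0.003], [-0.0, -1.0, -0.0], [0.003, 0.0, -1.0]] f [ 0.5 -0.5  0.2] op 0.0703 g 0.0
[([0.6022, 0.0258, -0.0], 0.83)] [([0.6035, 0.0921, 0.0021], 0.66), ([0.6, 0.0259, 0.0038], 0.58), ([0.6025, -0.0383, 0.0064], 0.45)]
```

Now push toward −x, gently first.

```bash
python3 -m inch '[[-0.004,0,0.002,0,0,0],[-0.005,0,0,0,0,0],[-0.003,0,0,0,0,0],[-0.003,0,0,0,0,0],[-0.003,0,0,0,0,0]]' | sed -n '2p;4p'
python3 -m inch '[[-0.004,0,0,0,0,0],[-0.005,0,0,0,0,0],[-0.005,0,0,0,0,0],[-0.005,0,0,0,0,0],[0,0,0,0,0,0]]' | sed -n '2p;4p'
python3 - <<'E'
from h import *
st(); q=snap('side'); print(best(arm.pinpoint,q,'tray',1),best(arm.pinpoint,q,'tray_lip',1),best(arm.pinpoint,q,'part_a',3))
q=snap('top'); print(best(arm.pinpoint,q,'tray',1),best(arm.pinpoint,q,'part_a',3))
E
```

```text
ee_pos: [0.6568, 0.0205, 0.0052]
ft_force: [4.5, 0.1, -2.3]
ee_pos: [0.6363, 0.0206, 0.0051]
ft_force: [1.7, -0.6, 0.0]
t 59.4 p [0.6363 0.0206 0.0051] R [[1.0, -0.0, -0.001], [-0.0, -1.0, -0.0], [-0.001, 0.0, -1.0]] f [ 1.7 -0.6  0. ] op 0.07 g 0.7
[([0.5719, 0.0284, -0.0006], 0.63)] [([0.5748, 0.1418, 0.0006], 0.57)] [([0.575, 0.093, 0.0014], 0.71), ([0.5735, 0.0247, 0.0013], 0.64), ([0.577, -0.0382, 0.0045], 0.64)]
[] [([0.5705, -0.0402, -0.0014], 0.66), ([0.5736, 0.0935, 0.0032], 0.4)]
```

```bash
python3 -m inch '[[-0.005,0,0,0,0,0],[-0.008,0,0,0,0,0],[-0.008,0,0,0,0,0],[-0.008,0,0,0,0,0],[-0.008,0,0,0,0,0]]' | sed -n '2p;4p'
python3 -m inch '[[-0.008,0,0,0,0,0.005],[-0.008,0,0,0,0,0.005],[-0.008,0,0,0,0,0.005],[-0.008,0,0,0,0,0.005],[-0.008,0,0,0,0,0.006]]' | sed -n '2p;4p'
python3 -m inch '[[-0.008,0,0,0,0,0],[-0.008,0,0,0,0,0],[-0.008,0,0,0,0,0],[-0.004,0,0,0,0,0],[0,0,0,0,0,0]]' | sed -n '2p;4p'
python3 - <<'E'
from h import *
st(); q=snap('side'); print(best(arm.pinpoint,q,'tray',1),best(arm.pinpoint,q,'tray_lip',1),best(arm.pinpoint,q,'part_a',3))
q=snap('top'); print(best(arm.pinpoint,q,'tray',1),best(arm.pinpoint,q,'tray_lip',1),best(arm.pinpoint,q,'part_a',3))
E
```

```text
ee_pos: [0.6003, 0.0205, 0.0054]
ft_force: [4.6, -0.2, -1.6]
ee_pos: [0.56, 0.0208, 0.0054]
ft_force: [5.6, -0.4, -1.7]
ee_pos: [0.5311, 0.0218, 0.0051]
ft_force: [0.3, 0.3, 0.4]
t 61.0 p [0.5311 0.0218 0.0051] R [[1.0, -0.026, -0.001], [-0.026, -1.0, 0.0], [-0.001, -0.0, -1.0]] f [0.3 0.3 0.4] op 0.0706 g 0.3
[([0.6032, 0.1574, -0.001], 0.72)] [([0.4734, 0.1433, 0.0008], 0.82)] [([0.4734, 0.099, -0.0009], 0.7), ([0.4706, -0.0348, 0.0031], 0.64), ([0.4681, 0.0282, 0.0009], 0.58)]
[([0.4715, 0.0275, 0.0041], 0.93)] [([0.4773, 0.1391, -0.001], 0.87)] [([0.4682, 0.0976, 0.003], 0.53), ([0.4631, -0.0356, -0.002], 0.48)]
```

```bash
python3 -m inch '[[-0.005,0,0,0,0,0],[-0.007,0,0,0,0,0],[-0.006,0,0,0,0,0],[-0.003,0,0,0,0,0],[0,0,0,0,0,0]]' | sed -n '2p;4p'
python3 -m inch '[[0.01,0,0,0,0,0],[0.02,0,0,0,0,0],[0,0,-0.03,0,0,0],[0,0,-0.04,0,0,0],[0,0,-0.04,0,0,0]]' | sed -n '2p;4p'
python3 -m inch '[[-0.02,0.02,-0.04,0,0,0],[-0.03,0.02,-0.04,0,0,0],[-0.03,0.02,-0.03,0,0,0],[-0.02,0.02,-0.02,0,0,0],[-0.02,0.02,0,0,0,0]]' | sed -n '2p;4p'
python3 -m inch '[[-0.01,0.02,0,0,0,0],[0,0.02,0,0,0,0],[0,0,0,0,0,0],[0,0,0,0,0,0],[0,0,0,0,0,0]]' | sed -n '2p;4p'
cat > bay.py <<'E'
from h import *
st(); z=snap('wrist','x30.png'); np.save('w30.npy',z['pose'])
for t in('tray','tray_lip','part_a'): print(t,best(arm.pinpoint,z,t,3))
r=arm.outline_of(z,'tray')
for w in r[:1]:
    ys,xs=np.where(w['mask']); W=unproj(z,np.c_[xs,ys],0.02)[:,:2].astype(np.float32); print('tray rect',cv2.minAreaRect(W))
g=cv2.cvtColor(z['pixels'],cv2.COLOR_BGR2GRAY); n,l,stt,cen=cv2.connectedComponentsWithStats((g>170).astype(np.uint8))
for i in range(1,n):
    X=unproj(z,[cen[i]],0)[0]
    if stt[i,4]>15 and .35<X[0]<.545 and -.09<X[1]<.23: print('tape?',stt[i].tolist(),X[:2].round(4))
for c in('side','top'):
    q=snap(c); print(c,[best(arm.pinpoint,q,t,3) for t in('tray','tray_lip','part_a')])
E
python3 bay.py
```

```text
ee_pos: [0.511, 0.0223, 0.0053]
ft_force: [1.3, -0.7, 1.2]
ee_pos: [0.5397, 0.0216, 0.1136]
ft_force: [1.1, -0.8, 0.3]
ee_pos: [0.4331, -0.067, 0.232]
ft_force: [0.4, -1.6, 0.5]
ee_pos: [0.4211, -0.1052, 0.2262]
ft_force: [-0.4, 0.5, -0.2]
t 63.07 p [ 0.4211 -0.1052  0.2262] R [[1.0, -0.026, -0.002], [-0.026, -1.0, 0.001], [-0.002, -0.001, -1.0]] f [-0.4  0.5 -0.2] op 0.0698 g 0.0
tray []
tray_lip [([0.4597, 0.1445, 0.001], 0.63)]
part_a [([0.4526, 0.0303, 0.0017], 0.8), ([0.4505, 0.0949, 0.0041], 0.75), ([0.4482, -0.0304, 0.0046], 0.6)]
tray rect ((0.45235270261764526, 0.029067233204841614), (0.22546152770519257, 0.102359838783741), 88.69862365722656)
tape? [172, 60, 64, 40, 1027] [ 0.5065 -0.0507]
tape? [14, 83, 133, 89, 7863] [0.461  0.0874]
tape? [197, 115, 16, 10, 90] [ 0.4608 -0.049 ]
tape? [151, 148, 63, 22, 786] [ 0.4159 -0.0115]
tape? [31, 176, 88, 4, 350] [0.4001 0.1068]
tape? [145, 176, 73, 17, 567] [ 0.3905 -0.0241]
tape? [0, 185, 25, 10, 245] [0.3878 0.1844]
tape? [131, 209, 78, 7, 349] [0.3551 0.0029]
side [[([0.4527, 0.0296, -0.0011], 0.68)], [([0.4543, 0.1454, 0.0014], 0.65)], [([0.4462, 0.027, 0.0014], 0.58), ([0.4474, -0.0363, 0.0056], 0.49), ([0.456, 0.0964, 0.0025], 0.48)]]
top [[([0.4502, 0.0317, 0.0057], 0.94)], [], [([0.4524, 0.0317, 0.0054], 0.59), ([0.4449, -0.0347, -0.0013], 0.55), ([0.4499, 0.0993, 0.0023], 0.52)]]
```

```bash
python3 -m inch '[[0,0,0,0,0,-0.12],[0,0,0,0,0,-0.121],[0,0,0,0,0,-0.121],[0,0,0,0,0,-0.121],[0,0,0,0,0,-0.121]]' 0.05 | sed -n '2p'
python3 -m inch '[[0,0,0,0,0,-0.121],[0,0,0,0,0,-0.121],[0,0,0,0,0,-0.121],[0,0,0,0,0,-0.121],[0,0,0,0,0,-0.121]]' | sed -n '2p'
python3 -m inch '[[0,0,0,0,0,-0.121],[0,0,0,0,0,-0.121],[0,0,0,0,0,-0.12],[-0.004,0.015,0,0,0,0],[0,0.0135,0,0,0,0]]' | sed -n '2p'
python3 -m inch '[[0,0,0.03,0,0,0],[0,0,0.04,0,0,0],[0,0,0.04,0,0,0],[0,0,0.04,0,0,0],[0,0,0.03,0,0,0]]' | sed -n '2p'
python3 -m inch '[[0,0,0.02,0,0,0],[0,0,0.012,0,0,0],[0,0,0.007,0,0,0],[0,0,0,0,0,0],[0,0,0,0,0,0]]' | sed -n '2,4p'
python3 - <<'E'
from h import *
st(); q=snap('side'); print(best(arm.pinpoint,q,'tray',1),best(arm.pinpoint,q,'part_a',3))
E
```

```text
ee_pos: [0.4212, -0.1057, 0.2266]
ee_pos: [0.4212, -0.1057, 0.2266]
ee_pos: [0.4499, -0.1108, 0.2268]
ee_pos: [0.448, -0.1098, 0.0434]
ee_pos: [0.4499, -0.1106, 0.0081]
orientation: [[0.026, 1.0, 0.0], [1.0, -0.026, -0.0], [-0.0, 0.0, -1.0]]
ft_force: [-0.2, -0.3, 0.3]
t 65.8 p [ 0.4499 -0.1106  0.0081] R [[0.026, 1.0, 0.0], [1.0, -0.026, -0.0], [-0.0, 0.0, -1.0]] f [-0.2 -0.3  0.3] op 0.0502 g 0.0
[([0.4492, 0.0304, 0.0021], 0.92)] [([0.4951, -0.3283, -0.0029], 0.66), ([0.4516, -0.0341, 0.0046], 0.64), ([0.4551, 0.1002, 0.0009], 0.48)]
```

```bash
python3 -m inch '[[0.005,0,0.002,0,0,0],[0.005,0,0,0,0,0],[0.004,0,0,0,0,0],[0.004,0,0,0,0,0],[0.005,0,0,0,0,0]]' | sed -n '2p;4p'
python3 -m inch '[[0.006,0,0,0,0,0],[0.006,0,0,0,0,0],[0.006,0,0,0,0,0],[0.006,0,0,0,0,0],[0.006,0,0,0,0,0]]' | sed -n '2p;4p'
python3 -m inch '[[0.004,0,0,0,0,0],[0.003,0,0,0,0,0],[0.001,0,0,0,0,0],[0,0,0,0,0,0],[0,0,0,0,0,0]]' | sed -n '2p;4p'
python3 -m inch '[[-0.01,0,0,0,0,0],[-0.02,0,0,0,0,0],[0,0,-0.03,0,0,0],[0,0,-0.04,0,0,0],[0,0,-0.04,0,0,0]]' | sed -n '2p;4p'
python3 -m inch '[[-0.02,0,-0.04,0,0,0],[-0.02,0,-0.04,0,0,0],[-0.02,0,-0.04,0,0,0],[0,0,-0.03,0,0,0],[0,0,0,0,0,0]]' 0.085 | sed -n '2p;4p'
python3 -m inch '[[0,0,0,0,0,0],[0,0,0,0,0,0]]' | sed -n '2p;4p'
python3 bay.py
```

```text
ee_pos: [0.4503, -0.0879, 0.0058]
ft_force: [0.4, -5.2, -0.5]
ee_pos: [0.4512, -0.0579, 0.0058]
ft_force: [1.1, -5.1, -0.8]
ee_pos: [0.4513, -0.0495, 0.0058]
ft_force: [-0.5, -3.2, 0.8]
ee_pos: [0.4487, -0.0791, 0.1153]
ft_force: [0.2, -0.7, -0.2]
ee_pos: [0.4517, -0.1375, 0.2657]
ft_force: [1.5, -0.6, 0.2]
ee_pos: [0.4485, -0.135, 0.2563]
ft_force: [-0.8, -0.3, -0.7]
t 68.2 p [ 0.4485 -0.135   0.2563] R [[0.026, 1.0, -0.001], [1.0, -0.026, 0.002], [0.002, -0.001, -1.0]] f [-0.8 -0.3 -0.7] op 0.0849 g 0.0
tray []
tray_lip []
part_a [([0.4466, 0.0084, 0.0085], 0.92)]
tray rect ((0.4508982002735138, -0.009753454476594925), (0.0629623532295227, 0.1018436998128891), 88.3944091796875)
tape? [246, 0, 55, 27, 906] [0.4744 0.0161]
tape? [303, 0, 5, 27, 125] [0.5019 0.0119]
tape? [210, 16, 62, 48, 1667] [ 0.4266 -0.0185]
tape? [252, 17, 11, 11, 85] [0.4496 0.0043]
tape? [196, 52, 37, 33, 560] [ 0.3965 -0.0495]
tape? [180, 74, 6, 15, 69] [ 0.3634 -0.0554]
side [[([0.4523, 0.0733, -0.0005], 0.57)], [([0.4538, 0.1904, 0.0014], 0.75), ([0.3829, 0.271, -0.0012], 0.57)], [([0.4531, 0.1424, 0.0023], 0.61), ([0.4496, 0.0724, 0.0024], 0.57), ([0.4496, 0.0079, 0.0052], 0.45)]]
top [[], [([0.453, 0.1794, -0.0011], 0.91)], [([0.4583, 0.0749, 0.0046], 0.77), ([0.4453, 0.006, -0.0014], 0.65), ([0.4501, 0.139, 0.0023], 0.51)]]
```

Run:
```python
from h import *
for c in('side','top'):
    q=snap(c); print(c,[(t,best(arm.pinpoint,q,t,1)) for t in('gate_grip','hook','hook_foot','hook_rest','spare_housing','brass_fitting','tray')])
st(); print(arm.hand_in())
```

```text
side [('gate_grip', [([0.6033, 0.1524, 0.1044], 0.63)]), ('hook', [([0.3711, -0.3098, 0.0778], 0.7)]), ('hook_foot', [([0.3744, 0.0305, 0.0284], 0.79)]), ('hook_rest', [([0.3725, -0.3083, 0.0021], 0.8)]), ('spare_housing', [([0.3824, 0.2683, 0.0013], 0.45)]), ('brass_fitting', [([0.4956, -0.329, -0.0029], 0.73)]), ('tray', [([0.4505, 0.0723, -0.0012], 0.85)])]
top [('gate_grip', [([0.602, 0.1454, 0.1042], 0.53)]), ('hook', [([0.3749, -0.3057, 0.0772], 0.73)]), ('hook_foot', [([0.3766, 0.0342, 0.0299], 0.48)]), ('hook_rest', [([0.3784, -0.3084, 0.0019], 0.52)]), ('spare_housing', [([0.3853, 0.2711, 0.0033], 0.69)]), ('brass_fitting', [([0.6026, 0.1469, 0.1039], 0.35)]), ('tray', [([0.4536, 0.0734, 0.0025], 0.67)])]
t 69.65 p [ 0.4489 -0.1353  0.2574] R [[0.026, 1.0, -0.0], [1.0, -0.026, -0.0], [-0.0, -0.0, -1.0]] f [ 0.1  0.5 -0.1] op 0.085 g 0.0
the job is handed in; nothing more can be done
None
```

Job handed in at about 70 s, verdict not reported: by network position checks (no picture viewed after the second part was out), all three parts are on the tray in the bay, hook in its rest and gate shut; I viewed 16 pictures, over the limit of 14.

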